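Gauge the press barrel and rack its scrapers

TASK

Measure the brass kitchen press for a new pusher: lift the old pusher out of the barrel and stand it upright on the bare table, then take the telescoping gauge from its wooden stand by the knob, let it down into the barrel until its cross-shaped stop rests on the rim, turn the knob anticlockwise so that the plungers spring out to the wall and clockwise to lock them tight there, draw the gauge straight up and stand it back in its stand still locked at that reading. Before or after that, clear away: slide every scraper lying on the table blade first, handle up, fully home into a slot of its own in the wooden rack. Handle the gauge gently, and leave the jar, the bell and the clip where they are.

Things in the scene. Friction and masses are not known exactly. Their poses are not given: they have to be found in the camera images.
- barrel: upright brass barrel of a kitchen press, fixed, 105 high, bore 50, open at the top, wall 4 (58 outside, 63 at the rim, 72 at the foot), closed at the foot by a 10 thick disc; two small ears reach 46 from the axis at 78 to 88 high on its own +y and -y sides. Origin: centre of its underside, z up
- pusher: the old pusher, loose, 250 g, at the start sitting upright in the barrel on its floor: brass disc 46 across, 14 thick, with a steel rod 11 across up the middle and a wooden knob on top, 140 high in all. Origin: centre of the disc's underside, z up to the knob (10 above the barrel's origin at the start). It stands on its disc on the table
- pusher_knob (a point): centre of the pusher's round wooden knob, 22 across, 24 high, 128 above the pusher's origin; the place to grip it. In the barrel the knob's underside is 21 above the rim
- barrel_rim (a point): centre of the barrel's mouth, level with the top of the rim (105 above the barrel's origin)
- gauge: telescoping bore gauge, steel, 265 g: knob on top, handle 11 across, cross-shaped depth stop (four arms at 45 degrees to the plungers, 72 tip to tip, 10 wide, 5 thick), stem 10 across, T head 14 thick, 34 long with a plunger at each end. Origin: on the axis at the stop's underside; z up, x along the plungers; T head's axis at z = -36, its lowest part -43. Starts in the stand, plungers locked in
- knob (a point): centre of the round knurled knob, 18 across, 24 high, 70 above the gauge's origin: the place to grip and to carry the gauge by. In free air the whole gauge turns with the knob; with the stop on the rim, its friction there (3 to 6 N pressed down helps) holds the gauge while the knob turns
- lock (a joint): turn of the knob on the gauge, rad: about 0 (tight) at the start, grows anticlockwise seen from above; plungers are gripped below about 0.3, free above 0.65, when light springs (1 N each) push them out within a second; turned back below 0.3 they are locked fast wherever they are. Stops at -0.25 and 1.4. Takes 20 mN m, up to 35 when tight; stays where it is left
- tip_a (a point): outer end of the plunger on the gauge's +x side, 36 below the gauge's origin. The distance tip_a to tip_b is the reading: about 40 as locked at the start, 60 with both fully out, about 50 against the wall of the barrel
- tip_b (a point): outer end of the plunger on the gauge's -x side
- stand: fixed wooden block 110 long (its x), 64 wide, 50 high, with one slot 68 long (along x), 21 wide, right through from the top: the gauge's T head hangs in it, the depth stop resting on the block. Origin: centre of the underside, z up. The gauge's x lies along the stand's x, either way round; seated, the gauge's origin is 50 above the stand's
- rack: fixed wooden rack 90 deep (x), 158 wide, 28 high; origin: centre of the underside. Three slots at y = -50, 0, 50, mouths on its -x side: each 42 wide, 8 thick dividers between, floor at z = 12, roof at z = 20, from the front edge x = -45 to the back wall x = 37; the roof covers only x = -17 to 45. A scraper fully home has its tip at the back wall, its origin at x = -48, its handle out in front
- scraper1: cleaning scraper lying flat, handle up, 85 g: steel blade 85 long, 36 wide, 3 thick, riveted under a wooden handle 80 long, 18 wide, 20 high (blade and handle share one flat underside). Origin: on the underside, centre line, where the blade leaves the handle; x to the blade tip (x = 85; handle end x = -80), z up; balances at x = 6. May be absent (None)
- scraper2: as scraper1
- scraper3: as scraper1
- jar: glass jar with a screw lid, 80 across, 130 high, standing; origin: centre of the underside. Bystander
- bell: small brass hand bell, 52 across, 81 high, standing; origin: centre of the underside. Bystander
- clip: spring clip of the clothes-peg kind, white plastic, 75 x 11 x 12, lying; origin: centre of the underside. Bystander

How it is judged:
On the way, in this order (a step that is already met when the one before it is completed fails the run):
1. the gauge stands down in the barrel, its depth stop on the rim, plungers still in (under 44 mm across) (horizontal distance between gauge and barrel_rim below 0.007 m and z of gauge in the frame of barrel between 0.101 and 0.109 m and angle between gauge's own z axis and vertical below 0.12 rad and distance between tip_a and tip_b below 0.044 m), for 0.2 s.
2. in the barrel the knob has been backed off (lock above 0.7 rad) and the plungers have sprung out to the wall (48.5 mm or more across) (horizontal distance between gauge and barrel_rim below 0.007 m and z of gauge in the frame of barrel between 0.101 and 0.109 m and angle between gauge's own z axis and vertical below 0.12 rad and distance between tip_a and tip_b above 0.0485 m and value of joint lock above 0.7 rad), for 0.2 s.
3. still in the barrel the knob is tight again (lock below 0.3 rad), plungers at the wall (horizontal distance between gauge and barrel_rim below 0.007 m and z of gauge in the frame of barrel between 0.101 and 0.109 m and angle between gauge's own z axis and vertical below 0.12 rad and value of joint lock below 0.3 rad and distance between tip_a and tip_b between 0.0485 and 0.052 m), for 0.2 s.
4. the gauge is clear above the barrel with the knob tight and its reading kept (48.5 to 52 mm) (z of gauge in the frame of barrel above 0.15 m and value of joint lock below 0.3 rad and distance between tip_a and tip_b between 0.0485 and 0.052 m), for 0.1 s.
At the end, for the whole second after the job is handed in: Pusher upright on the table, 65 mm or more from the barrel (centres); gauge upright in its stand (within 10 mm of the slot centre, stop on the block within 5 mm), knob tight, plungers locked 48.5 to 52 mm across; every scraper handle up in a rack slot, within 9 mm of fully home; all at rest (horizontal distance between gauge and stand below 0.01 m and z of gauge in the frame of stand between 0.046 and 0.055 m and angle between each of gauge, pusher's own z axis and vertical below 0.1 rad and linear speed of each of gauge, pusher, scraper1, scraper2, scraper3 below 0.02 m/s and value of joint lock below 0.35 rad and distance between tip_a and tip_b between 0.0485 and 0.052 m and horizontal distance between pusher and barrel above 0.065 m and height (world z) of pusher between -0.004 and 0.004 m and x of scraper1 in the frame of rack between -0.057 and -0.04 m and y of scraper1 in the frame of rack between -0.057 and 0.057 m and z of scraper1 in the frame of rack between 0.008 and 0.019 m and angle between each of scraper1, scraper2, scraper3's own z axis and vertical below 0.15 rad and angle between the x axis of each of scraper1, scraper2, scraper3 and the x axis of rack, either way round below 0.15 rad and x of scraper2 in the frame of rack between -0.057 and -0.04 m and y of scraper2 in the frame of rack between -0.057 and 0.057 m and z of scraper2 in the frame of rack between 0.008 and 0.019 m and x of scraper3 in the frame of rack between -0.057 and -0.04 m and y of scraper3 in the frame of rack between -0.057 and 0.057 m and z of scraper3 in the frame of rack between 0.008 and 0.019 m); the robot touches nothing.
It fails at once if the jar is moved more than 3 cm (distance of jar from where it was at the start of the episode above 0.03 m).
It fails at once if the bell is moved more than 3 cm (distance of bell from where it was at the start of the episode above 0.03 m).
It fails at once if the clip is moved more than 3 cm (distance of clip from where it was at the start of the episode above 0.03 m).
It fails at once if the gauge is rammed into the barrel or the stand (over 45 N) (contact force between gauge and barrel above 45 N or contact force between gauge and stand above 45 N).
Of scraper1, scraper2, scraper3 only 2 to 3 are there at a start; the rules pass over those that are not, and their reading is None.
At some moment in a run one of scraper1, scraper2, scraper3 may be knocked a few centimetres aside while the robot is not near it.
It also fails if it takes over 200 s, if anything falls off the work surface, if the arm or the gripper's body presses on something with over 40 N, if the wrist force passes 120 N, or if a joint passes its speed limit or range.

ROBOT

A 7-joint arm with a two-finger parallel gripper is mounted at the origin on the work surface. World frame = base frame: x ahead of the robot, y to its left, z up, the work surface at z = 0. Lengths are in m, angles in rad, forces in N, time in s.
With the tool pointing down it reaches from about 0.425 to 0.925 m from the base axis. Payload 6.8 kg.
Tool frame: the origin (TCP) lies between the finger pads; the fingertips stand 11 mm ahead of it and the grasp point (between the pads) lies 8 mm behind it; z points along the fingers, y is the line along which they close (so a half turn about z gives the same grasp; the last joint's range is limited). The gripper opens to 85 mm and grips with 20 to 120 N. Pads are 22 mm wide; open, the fingers measure 114 mm over their backs; the gripper's body (76 mm by 85 mm) begins 54 mm behind the grasp point. The pads swing forward as they close: fully open they stand 13 mm farther back than shut.
Start: joints at [-1.242, 0.477, 0.022, 1.555, -0.011, 1.109, -0.083], TCP at [0.286, 0.612, 0.219] pointing down, gripper open.
Joint ranges: [-2.96, 2.96], [-0.34, 2.1], [-1.41, 1.46], [0.24, 2.44], [-1.37, 4.51], [0.17, 1.92], [-2.96, 2.96]. Speed limits (rad/s): [2.39, 2.39, 3.14, 3.14, 3.14, 3.14, 3.14].

INTERFACE

Orientations are given as a rotation vector (axis times angle).
In Python, from bench import r gives the robot as it stands.
- The arm moves only by the tool send_rows, never from a script. Its argument "deltas" is a list of rows, each an object of numbers: "dx", "dy", "dz": the shift along the world's x, y, z in mm; "rx", "ry", "rz": the turn, a rotation vector about the world's x, y, z in degrees. A call has 1 to 5 rows; each row is the pose to reach, as a shift and turn from the pose commanded when the call began; what a row does not reach only later rows make up. A row lasts 1/12 s, in which the tool goes at most 41.7 mm and 7.16 degrees, less where a joint would pass 70% of its speed; a pose out of reach is approached as far as the arm can. A call with a gripper value outside its range is refused whole. "jaw" is the finger opening in mm, from 0 to 85.4, set as the call begins (left out, the last holds). The fingers move at their own pace and stop on an object; "newtons" is the grip in N (left out, the last holds). Time passes only in rows, so rows that repeat a pose let the fingers close. It gives the time, the measured TCP pose, the force, the opening and the grip force at its end, in the units of the state.
- r.get_obs(): the state, without advancing time (a new reading comes with each control period).
- r.grab_frame(name): name is "scene" or "top"; returns a dict with "frame" (480x640x3 uint8, blue, green, red), "z_map" (480x640 float32, m along the optical axis (not along the pixel's ray), 0 where there is no reading), "vertical_fov" (degrees; the focal length in pixels is half the picture's height over the tangent of half this angle, whatever the lens; pixels are square), "cx", "cy" (the principal point, pixels), "xyz" and "orientation" of the camera in the world. Camera axes: x right, y down, z forward; pixel columns grow to the right and rows downward; lengths in m; the calibration is good to about 2 mm. A picture is of the moment at which its call begins.
- r.hand_in(): hands the job in; it is judged then, once.
The state is a dict: "clock": time; "joints": joint angles; "qvel": joint speeds; "tau": joint torques, N m; "tcp_pos": TCP position; "orientation": TCP orientation; "contact_force": force on the tool from outside, world axes, zero at the start; "moment": the same for the moment, N m; "grip_width": finger opening in m; "gripper_force": force on a finger pad.
Only numpy, scipy, OpenCV 4.12 (cv2) and the standard library are available. Lean on these libraries where they do the work, as an engineer would, in place of code of your own. Each camera call takes 0.05 s, during which the arm holds its last target. There are 200 camera calls.

## Working session

There is one attempt and no reset: what is moved stays moved. The work goes in short steps, Python scripts to look and compute and a tool call to move; the robot and the scene stay as the last step left them, time stands still between calls to the robot, and variables do not carry over. Pictures are saved under pics/ and viewed, at most 17 in all, crops included, and the job is handed in when it is done.

Besides the shell and the picture viewer there is one more tool, called after "Request:" as name([rows], argument=value, ...), one row to a line, values as JSON. send_rows: Moves the arm, as the interface text tells. Its arguments: {"type":"object","properties":{"deltas":{"type":"array","items":{"type":"object","properties":{"dx":{"type":"number"},"dy":{"type":"number"},"dz":{"type":"number"},"rx":{"type":"number"},"ry":{"type":"number"},"rz":{"type":"number"}}}},"jaw":{"type":"number"},"newtons":{"type":"number"}},"required":["deltas"]}

```bash
ls; mkdir -p pics; cat > h.py <<'E'
import numpy as np, cv2
from scipy.spatial.transform import Rotation as R
from bench import r
def cloud(name):
    f=r.grab_frame(name); z=f["z_map"]; h,w=z.shape
    fl=h/2/np.tan(np.radians(f["vertical_fov"])/2)
    u,v=np.meshgrid(np.arange(w),np.arange(h))
    P=np.stack([(u-f["cx"])/fl*z,(v-f["cy"])/fl*z,z],-1)
    o=np.array(f["orientation"])
    M=R.from_rotvec(o) if o.size==3 else (R.from_quat(o) if o.size==4 else R.from_matrix(o))
    P=P@M.as_matrix().T+np.array(f["xyz"]); P[z==0]=np.nan
    return f["frame"],P,f
E
python3 - <<'E'
from h import *
for n in("scene","top"):
    I,P,f=cloud(n); cv2.imwrite(f"pics/{n}0.png",I); np.save(n+"0.npy",P)
    print(n,f["xyz"],f["orientation"],f["vertical_fov"],f["cx"],f["cy"])
print(r.get_obs())
E
```

```text
pics
scene [1.02317029 0.76108873 0.689564  ] [-0.61398382 -2.48242575  1.37940309] 47.71070298467709 304.8846860862723 243.18691264916674
top [ 0.28616827 -0.05260695  1.5759829 ] [-2.09686761  2.13641697 -0.21492495] 43.57044901773675 314.14174910719584 243.37247182009784
{'clock': 0.1, 'joints': array([-1.24211968,  0.47771882,  0.02233428,  1.55635017, -0.01151603,
        1.10926868, -0.0830895 ]), 'qvel': array([ 0.00092947, -0.00221902,  0.00114468, -0.00151854,  0.00041606,
        0.0004513 ,  0.00072162]), 'tau': array([ 5.01188915e-03, -5.97762072e+01,  1.61409572e+00, -2.81958783e+01,
        1.28823347e-02,  4.92037099e-03,  3.69014208e-05]), 'tcp_pos': array([0.28531018, 0.61113676, 0.21792286]), 'orientation': array([-6.80544188e-01, -3.06673582e+00,  2.50889766e-03]), 'contact_force': array([-0.68782584, -0.35252836,  0.19974859]), 'moment': array([-0.00682141, -0.00213815, -0.01001445]), 'gripper_force': 0.0, 'grip_width': 0.08585733755665566}
```

View pics/top0.png

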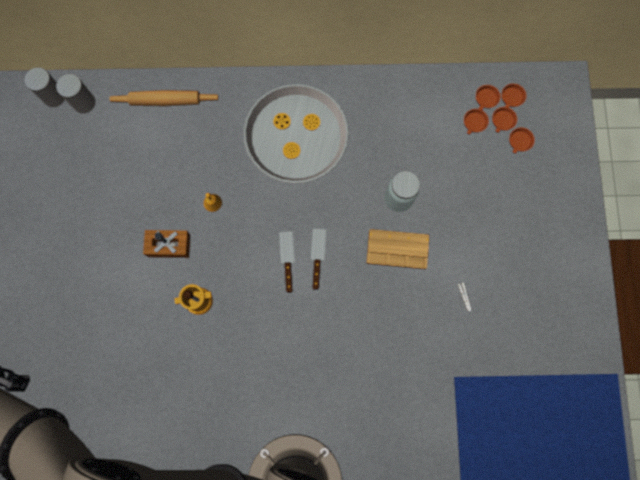

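View pics/scene0.png

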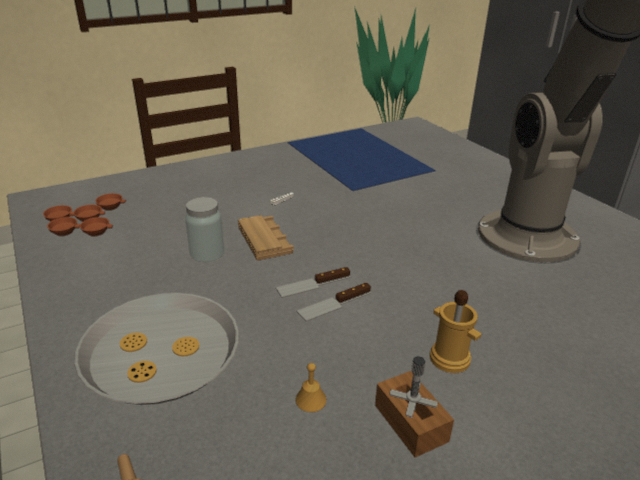

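The top view shows two scrapers at (287,262) and (317,258) with blades up. The rack is at (398,249) with its mouths facing down, the stand with the gauge at (166,243), the barrel at (195,298), the bell at (212,202), the jar at (404,186) and the clip at (464,297). The scene view shows the same layout and no third scraper. Next I'll measure positions.

```bash
cat > m.py <<'E'
from h import *
from scipy.optimize import least_squares
def both(tag=None):
    return cloud("top"),cloud("scene")
def circ(p):
    f=lambda q:np.hypot(p[:,0]-q[0],p[:,1]-q[1])-q[2]
    s=least_squares(f,[*p[:,:2].mean(0),.03],loss="soft_l1",f_scale=.002); return s.x
def box(p):
    (c,s,a)=cv2.minAreaRect((p[:,:2]*1e4).astype(np.float32)); return np.round(np.array(c)/10,1),np.round(np.array(s)/10,1),a
def sel(P,c,rad,z0,z1):
    Q=P.reshape(-1,3); return Q[(np.hypot(Q[:,0]-c[0],Q[:,1]-c[1])<rad)&(Q[:,2]>z0)&(Q[:,2]<z1)]
E
python3 - <<'E'
from m import *
T=np.load("top0.npy");S=np.load("scene0.npy")
for n,(u,v) in dict(s1=(287,262),s2=(317,258),rack=(398,249),stand=(166,243),barrel=(195,298),bell=(212,202),jar=(404,186),clip=(464,297)).items(): print(n,np.round(T[v,u]*1000))
q=T[250:330:8,240:380:8].reshape(-1,3);print("table z",np.nanmedian(q[:,2]))
q=S[330:470:8,60:260:8].reshape(-1,3)
for nm,P in(("T",T),("S",S)):
    b=T[298,195][:2];
    r1=sel(P,b,.06,.1,.109);c=circ(r1);print(nm,"rim",np.round(c*1000,1),len(r1)); 
    k=sel(P,c[:2],.03,.118,.2);print(" knob",len(k),np.round(k.mean(0)*1000,1) if len(k) else 0, k[:,2].max() if len(k) else 0,np.round(circ(k[(k[:,2]>.13)&(k[:,2]<.145)])*1000,1))
    s=T[243,166][:2]; k=sel(P,s,.09,.043,.0525); print(" stand",box(k),len(k))
    k=sel(P,s,.06,.106,.15); print(" gknob",len(k),np.round(k.mean(0)*1000,1),k[:,2].max(),np.round(circ(k)*1000,1))
    for uv in((262,287),(258,317)):
        k=sel(P,T[uv][:2],.13,.012,.026);k=k[abs(k[:,1]-T[uv][1])<.035]; print(" handle",box(k),len(k),np.median(k[:,2]))
        k=sel(P,T[uv][:2],.14,.0015,.03);k=k[abs(k[:,1]-T[uv][1])<.035]; print(" scr",box(k),len(k))
    k=sel(P,T[249,398][:2],.12,.022,.034);print(" rack",box(k),len(k),np.median(k[:,2]))
E
```

```text
s1 [553.  14.  23.]
s2 [567. -65.   0.]
rack [ 582. -279.   25.]
stand [603. 324.  58.]
barrel [456. 240.  88.]
bell [716. 211.  36.]
jar [ 720. -285.  137.]
clip [ 453. -444.   22.]
table z 0.0003623891586068684
T rim [457.5 245.4  28.3] 177
 knob 72 [457.3 244.3 146.4] 0.15289501192063626 [458.  246.2   9.8]
 stand (array([607.4, 328.7]), array([113.3,  65.4]), 88.12044525146484) 535
 gknob 62 [605.4 323.6 129.3] 0.1400764882791632 [605.7 324.4   6.9]
 handle (array([532.4,  11.2]), array([115.5,  17.5]), 2.8445582389831543) 202 0.020185125148932337
 scr (array([553.2,  13.7]), array([279.4,  69.8]), 0.004159839358180761) 1281
 handle (array([584.9, -54.4]), array([209. ,  39.2]), 0.4491864740848541) 193 0.019278154579146944
 scr (array([567.1, -65.4]), array([278.6,  69.9]), 0.009613980539143085) 1253
 rack (array([ 619. , -283.2]), array([158.7, 160.3]), 82.99502563476562) 1341 0.027820315680576968
S rim [458.3 247.7  28. ] 364
 knob 203 [462.3 250.9 139.2] 0.15134980339028214 [458.2 247.3  10. ]
 stand (array([606.9, 329.8]), array([112.4,  66.9]), 88.47828674316406) 1844
 gknob 227 [609.7 330.3 123.7] 0.1331036358393196 [607.7 328.3   7.1]
 handle (array([515.7,  13.1]), array([80. , 20.2]), 3.460115909576416) 260 0.018108278724505655
 scr (array([555.5,  18.2]), array([273.4,  62.5]), 2.2181360721588135) 720
 handle (array([522. , -60.3]), array([24.8, 80.9]), 85.09624481201172) 246 0.017550671616035907
 scr (array([573.1, -64.7]), array([ 67.7, 249.4]), 89.98054504394531) 654
 rack (array([ 599.8, -276.9]), array([160.9, 136. ]), 49.99786376953125) 934 0.02644952550437074
```

```bash
cat >> m.py <<'E'
def rayz(f,mask,z):
    v,u=np.nonzero(mask); fl=240/np.tan(np.radians(f["vertical_fov"])/2)
    d=np.stack([(u-f["cx"])/fl,(v-f["cy"])/fl,np.ones(len(u))],-1)@R.from_rotvec(f["orientation"]).as_matrix().T
    o=np.array(f["xyz"]); return o+d*((z-o[2])/d[:,2])[:,None]
def comps(f,mask,z,mn):
    n,l,st,_=cv2.connectedComponentsWithStats(mask.astype(np.uint8))
    for i in range(1,n):
        if st[i,4]>=mn: print("  px",st[i,:5],box(rayz(f,l==i,z)))
def look(z=.02):
  for n,roi in(("top",(215,310,265,440)),("scene",(180,330,200,400))):
    I,P,f=cloud(n); m=np.zeros((480,640),bool); m[roi[0]:roi[1],roi[2]:roi[3]]=1
    H,S_,V=cv2.split(cv2.cvtColor(I,cv2.COLOR_BGR2HSV))
    print(n,"handles");comps(f,m&(S_>70)&(V<125)&(H<25),z,25)
    print(" blades");comps(f,m&(S_<45)&(V>140),z-.017,100)
    print(" rack");comps(f,m&(S_>70)&(V>=125)&(H<30),.028,300)
  return I,P,f
E
python3 -c "
from m import *
look()"
```

```text
top handles
  px [313 260   7  29 164] (array([520.7, -61.9]), array([14.8, 74.9]), 85.1708984375)
  px [285 263   7  29 163] (array([514.1,  11.5]), array([74.7, 14.8]), 3.022113800048828)
 blades
  px [311 229  15  31 390] (array([604.1, -68.9]), array([35.6, 83.9]), 84.4184341430664)
  px [279 232  16  31 390] (array([597.5,  16. ]), array([83.9, 35.9]), 3.8161003589630127)
 rack
  px [ 366  229   63   40 2091] (array([ 583.6, -276.9]), array([160.6,  92.5]), 83.65538024902344)
scene handles
  px [238 219  56  42 407] (array([ 589. , -269.4]), array([196.7,  94.4]), 83.41477966308594)
  px [315 267  35  16 309] (array([525.6, -51.7]), array([31.1, 83.4]), 85.07964324951172)
  px [336 283  35  19 328] (array([518.9,  21. ]), array([84.2, 28.4]), 2.6140332221984863)
 blades
 rack
  px [ 239  215   55   36 1119] (array([ 586.7, -269.6]), array([170.7,  83.9]), 83.53609466552734)
```

```bash
python3 -c "
import cv2
a=cv2.imread('pics/top0.png')[210:310,265:465];cv2.imwrite('pics/c1.png',cv2.resize(a,(800,400)))"
```

```text
(no output)
```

View pics/c1.png

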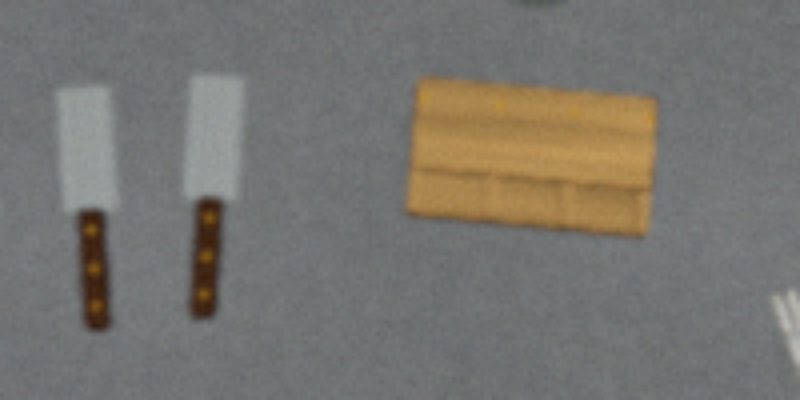

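The crop confirms two scrapers, handles down and blades up. The rack's open front is at the bottom edge. I'll start with the pusher.

Request:
send_rows([
  {"dx": 17,"dy": -36},
  {"dx": 34,"dy": -73},
  {"dx": 52,"dy": -110},
  {"dx": 69,"dy": -146},
  {"dx": 86,"dy": -183},
], jaw=60, newtons=40)

```text
$.deltas[0]: bad value
```

Request:
send_rows([
  {"dx": 17,"dy": -36},
  {"dx": 34,"dy": -73},
  {"dx": 52,"dy": -110},
  {"dx": 69,"dy": -146},
  {"dx": 86,"dy": -183},
])

```text
$.deltas[0]: bad value
```

Request:
send_rows([
  {},
  {},
  {},
])

```text
$.deltas[0]: bad value
```

Request:
send_rows([
  {"dx": 17,"dy": -36,"dz": 0,"rx": 0,"ry": 0,"rz": 0},
  {"dx": 34,"dy": -73,"dz": 0,"rx": 0,"ry": 0,"rz": 0},
  {"dx": 52,"dy": -110,"dz": 0,"rx": 0,"ry": 0,"rz": 0},
  {"dx": 69,"dy": -146,"dz": 0,"rx": 0,"ry": 0,"rz": 0},
  {"dx": 86,"dy": -183,"dz": 0,"rx": 0,"ry": 0,"rz": 0},
], jaw=60, newtons=40)

```text
clock: 0.62
tcp_pos: [0.372, 0.4268, 0.2187]
orientation: [0.68, 3.067, -0.0]
contact_force: [1.6, -0.4, 1.5]
grip_width: 0.0601
gripper_force: 0.0
```

Request:
send_rows([
  {"dx": 17,"dy": -36,"dz": 0,"rx": 0,"ry": 0,"rz": 0},
  {"dx": 34,"dy": -73,"dz": 0,"rx": 0,"ry": 0,"rz": 0},
  {"dx": 52,"dy": -110,"dz": 0,"rx": 0,"ry": 0,"rz": 0},
  {"dx": 69,"dy": -146,"dz": 0,"rx": 0,"ry": 0,"rz": 0},
  {"dx": 86,"dy": -183,"dz": 0,"rx": 0,"ry": 0,"rz": 0},
])

```text
clock: 1.03
tcp_pos: [0.458, 0.2438, 0.2189]
orientation: [0.68, 3.067, 0.001]
contact_force: [-0.4, -0.2, 0.1]
grip_width: 0.0598
gripper_force: 0.0
```

Request:
send_rows([
  {"dx": 0,"dy": 0,"dz": 0,"rx": 0,"ry": 0,"rz": 0},
  {"dx": 0,"dy": 0,"dz": 0,"rx": 0,"ry": 0,"rz": 0},
  {"dx": 0,"dy": 0,"dz": 0,"rx": 0,"ry": 0,"rz": 0},
])

```text
clock: 1.28
tcp_pos: [0.4573, 0.2461, 0.2188]
orientation: [-0.681, -3.067, -0.001]
contact_force: [-1.2, 0.0, -0.7]
grip_width: 0.0598
gripper_force: 0.0
```

Request:
send_rows([
  {"dx": 0,"dy": 0,"dz": -30,"rx": 0,"ry": 0,"rz": 0},
  {"dx": 0,"dy": 0,"dz": -60,"rx": 0,"ry": 0,"rz": 0},
  {"dx": 0,"dy": 0,"dz": -80,"rx": 0,"ry": 0,"rz": 0},
  {"dx": 0,"dy": 0,"dz": -89,"rx": 0,"ry": 0,"rz": 0},
  {"dx": 0,"dy": 0,"dz": -89,"rx": 0,"ry": 0,"rz": 0},
])

```text
clock: 1.7
tcp_pos: [0.4555, 0.2464, 0.1278]
orientation: [-0.676, -3.065, 0.004]
contact_force: [0.8, -0.7, -0.9]
grip_width: 0.0601
gripper_force: 0.0
```

Request:
send_rows([
  {"dx": 0,"dy": 0,"dz": 0,"rx": 0,"ry": 0,"rz": 0},
  {"dx": 0,"dy": 0,"dz": 0,"rx": 0,"ry": 0,"rz": 0},
  {"dx": 0,"dy": 0,"dz": 0,"rx": 0,"ry": 0,"rz": 0},
  {"dx": 0,"dy": 0,"dz": 0,"rx": 0,"ry": 0,"rz": 0},
  {"dx": 0,"dy": 0,"dz": 0,"rx": 0,"ry": 0,"rz": 0},
], jaw=15)

```text
clock: 2.12
tcp_pos: [0.4586, 0.2462, 0.1313]
orientation: [0.681, 3.065, 0.004]
contact_force: [-0.9, -0.5, 6.1]
grip_width: 0.0189
gripper_force: 38.9
```

Request:
send_rows([
  {"dx": 0,"dy": 0,"dz": 10,"rx": 0,"ry": 0,"rz": 0},
  {"dx": 0,"dy": 0,"dz": 30,"rx": 0,"ry": 0,"rz": 0},
  {"dx": 0,"dy": 0,"dz": 60,"rx": 0,"ry": 0,"rz": 0},
  {"dx": 0,"dy": 0,"dz": 90,"rx": 0,"ry": 0,"rz": 0},
  {"dx": 0,"dy": 0,"dz": 115,"rx": 0,"ry": 0,"rz": 0},
])

```text
clock: 2.53
tcp_pos: [0.4575, 0.2454, 0.2473]
orientation: [0.681, 3.066, 0.001]
contact_force: [0.5, 0.3, -2.9]
grip_width: 0.0189
gripper_force: 39.5
```

Request:
send_rows([
  {"dx": 0,"dy": 0,"dz": 10,"rx": 0,"ry": 0,"rz": 0},
  {"dx": 0,"dy": 0,"dz": 10,"rx": 0,"ry": 0,"rz": 0},
  {"dx": 0,"dy": 0,"dz": 10,"rx": 0,"ry": 0,"rz": 0},
])

```text
clock: 2.78
tcp_pos: [0.4572, 0.2454, 0.2543]
orientation: [-0.68, -3.067, 0.0]
contact_force: [-0.1, -0.1, -2.4]
grip_width: 0.0191
gripper_force: 39.4
```

```bash
python3 - <<'E'
from m import *
I,P,f=cloud("scene"); cv2.imwrite("pics/a1.png",cv2.resize(I[200:420,340:560],(600,600)))
o=r.get_obs();print(o["contact_force"],o["grip_width"],o["gripper_force"])
E
```

```text
[-0.55810272 -0.06108774 -3.17381413] 0.019315109291723757 39.43422317504883
```

View pics/a1.png

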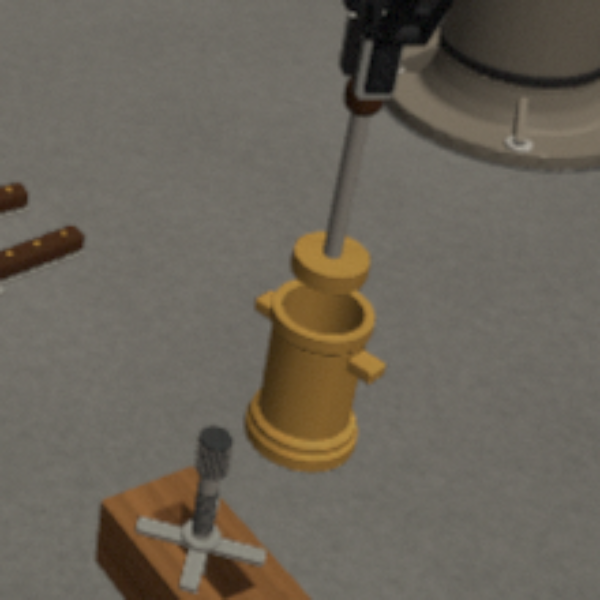

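The pusher is held and clear of the bore, with its disc at about (330,262) in the crop and leaning slightly. I'll carry it aside and set it down.

Request:
send_rows([
  {"dx": 0,"dy": -20,"dz": 0,"rx": 0,"ry": 0,"rz": 0},
  {"dx": 0,"dy": -45,"dz": 0,"rx": 0,"ry": 0,"rz": 0},
  {"dx": 0,"dy": -75,"dz": 0,"rx": 0,"ry": 0,"rz": 0},
  {"dx": 0,"dy": -95,"dz": 0,"rx": 0,"ry": 0,"rz": 0},
  {"dx": 0,"dy": -105,"dz": 0,"rx": 0,"ry": 0,"rz": 0},
])

```text
clock: 3.25
tcp_pos: [0.4564, 0.1369, 0.2528]
orientation: [-0.686, -3.063, 0.006]
contact_force: [0.0, -1.0, -2.4]
grip_width: 0.0189
gripper_force: 39.4
```

Request:
send_rows([
  {"dx": 0,"dy": 0,"dz": -30,"rx": 0,"ry": 0,"rz": 0},
  {"dx": 0,"dy": 0,"dz": -60,"rx": 0,"ry": 0,"rz": 0},
  {"dx": 0,"dy": 0,"dz": -90,"rx": 0,"ry": 0,"rz": 0},
  {"dx": 0,"dy": 0,"dz": -110,"rx": 0,"ry": 0,"rz": 0},
  {"dx": 0,"dy": 0,"dz": -122,"rx": 0,"ry": 0,"rz": 0},
])

```text
clock: 3.67
tcp_pos: [0.4549, 0.1403, 0.129]
orientation: [-0.678, -3.062, 0.006]
contact_force: [0.0, 0.2, -2.1]
grip_width: 0.0188
gripper_force: 39.5
```

Request:
send_rows([
  {"dx": 0,"dy": 0,"dz": -3,"rx": 0,"ry": 0,"rz": 0},
  {"dx": 0,"dy": 0,"dz": -5,"rx": 0,"ry": 0,"rz": 0},
  {"dx": 0,"dy": 0,"dz": -7,"rx": 0,"ry": 0,"rz": 0},
  {"dx": 0,"dy": 0,"dz": -8,"rx": 0,"ry": 0,"rz": 0},
  {"dx": 0,"dy": 0,"dz": -8,"rx": 0,"ry": 0,"rz": 0},
])

```text
clock: 4.08
tcp_pos: [0.458, 0.1409, 0.1253]
orientation: [0.68, 3.066, 0.001]
contact_force: [1.1, 0.3, -2.2]
grip_width: 0.0191
gripper_force: 39.5
```

Request:
send_rows([
  {"dx": 0,"dy": 0,"dz": -2,"rx": 0,"ry": 0,"rz": 0},
  {"dx": 0,"dy": 0,"dz": -3,"rx": 0,"ry": 0,"rz": 0},
  {"dx": 0,"dy": 0,"dz": -4,"rx": 0,"ry": 0,"rz": 0},
  {"dx": 0,"dy": 0,"dz": -4,"rx": 0,"ry": 0,"rz": 0},
])

```text
clock: 4.42
tcp_pos: [0.4582, 0.1407, 0.1214]
orientation: [0.681, 3.066, 0.001]
contact_force: [-0.5, -0.7, 2.8]
grip_width: 0.0189
gripper_force: 39.9
```

Request:
send_rows([
  {"dx": 0,"dy": 0,"dz": -1,"rx": 0,"ry": 0,"rz": 0},
  {"dx": 0,"dy": 0,"dz": -2,"rx": 0,"ry": 0,"rz": 0},
  {"dx": 0,"dy": 0,"dz": -2,"rx": 0,"ry": 0,"rz": 0},
])

```text
clock: 4.67
tcp_pos: [0.46, 0.1412, 0.1213]
orientation: [0.681, 3.063, 0.005]
contact_force: [-2.2, -1.6, 20.8]
grip_width: 0.019
gripper_force: 41.8
```

Request:
send_rows([
  {"dx": 0,"dy": 0,"dz": 1,"rx": 0,"ry": 0,"rz": 0},
  {"dx": 0,"dy": 0,"dz": 1,"rx": 0,"ry": 0,"rz": 0},
])

```text
clock: 4.83
tcp_pos: [0.459, 0.141, 0.1214]
orientation: [0.681, 3.064, 0.003]
contact_force: [-1.4, -1.0, 11.2]
grip_width: 0.0188
gripper_force: 41.0
```

Request:
send_rows([
  {"dx": 0,"dy": 0,"dz": 0,"rx": 0,"ry": 0,"rz": 0},
  {"dx": 0,"dy": 0,"dz": 0,"rx": 0,"ry": 0,"rz": 0},
  {"dx": 0,"dy": 0,"dz": 0,"rx": 0,"ry": 0,"rz": 0},
  {"dx": 0,"dy": 0,"dz": 0,"rx": 0,"ry": 0,"rz": 0},
], jaw=60)

```text
clock: 5.17
tcp_pos: [0.4575, 0.1407, 0.1197]
orientation: [-0.681, -3.067, 0.0]
contact_force: [-0.6, 0.2, -0.0]
grip_width: 0.0597
gripper_force: 0.0
```

Request:
send_rows([
  {"dx": 0,"dy": 0,"dz": 20,"rx": 0,"ry": 0,"rz": 0},
  {"dx": 0,"dy": 0,"dz": 50,"rx": 0,"ry": 0,"rz": 0},
  {"dx": 0,"dy": 0,"dz": 80,"rx": 0,"ry": 0,"rz": 0},
  {"dx": 0,"dy": 0,"dz": 100,"rx": 0,"ry": 0,"rz": 0},
  {"dx": 30,"dy": 20,"dz": 110,"rx": 0,"ry": 0,"rz": 0},
])

```text
clock: 5.58
tcp_pos: [0.4851, 0.1574, 0.2324]
orientation: [-0.686, -3.065, -0.001]
contact_force: [0.3, 0.1, -0.5]
grip_width: 0.0598
gripper_force: 0.0
```

Request:
send_rows([
  {"dx": 20,"dy": 30,"dz": 0,"rx": 0,"ry": 0,"rz": 0},
  {"dx": 40,"dy": 60,"dz": 0,"rx": 0,"ry": 0,"rz": 0},
  {"dx": 60,"dy": 90,"dz": 0,"rx": 0,"ry": 0,"rz": 0},
  {"dx": 85,"dy": 125,"dz": 0,"rx": 0,"ry": 0,"rz": 0},
  {"dx": 105,"dy": 155,"dz": 0,"rx": 0,"ry": 0,"rz": 0},
])

```text
clock: 6.0
tcp_pos: [0.5934, 0.3175, 0.2294]
orientation: [-0.68, -3.067, -0.0]
contact_force: [-0.6, 0.4, 0.6]
grip_width: 0.0601
gripper_force: 0.0
```

```bash
python3 - <<'E'
from m import *
for n in("top","scene"):
    I,P,f=cloud(n); q=sel(P,(.457,.14),.05,.005,.16)
    for a,b in((.007,.02),(.04,.1),(.12,.135),(.14,.16)):
        k=q[(q[:,2]>a)&(q[:,2]<b)]; print(n,a,len(k),np.round(k.mean(0)*1000,1) if len(k) else '')
cv2.imwrite("pics/a2.png",I)
print(r.get_obs()["tcp_pos"]);look()
E
```

```text
top 0.007 196 [454.8 138.   13.5]
top 0.04 14 [455.3 136.5  65.9]
top 0.12 19 [455.9 136.5 131.1]
top 0.14 24 [458.2 140.6 142.5]
scene 0.007 301 [461.4 145.5  12.5]
scene 0.04 151 [460.4 144.3  70.6]
scene 0.12 55 [466.3 144.  128.6]
scene 0.14 3 [461.7 140.1 140.2]
[0.59311602 0.32239933 0.22795113]
top handles
  px [313 260   7  29 159] (array([520.6, -61.7]), array([14.7, 74.7]), 85.3012466430664)
  px [285 263   7  29 161] (array([514.1,  11.5]), array([74.7, 14.8]), 3.022113800048828)
 blades
  px [311 229  15  32 424] (array([602.9, -68.8]), array([37.4, 84.5]), 88.72319793701172)
  px [279 231  16  32 422] (array([598.3,  15.7]), array([85.1, 38.1]), 2.3993523120880127)
 rack
  px [ 366  229   63   40 2103] (array([ 583.4, -277.2]), array([159.8,  92.8]), 83.31658172607422)
scene handles
  px [238 220  55  41 260] (array([ 592.6, -267.5]), array([191.7,  87.8]), 83.45469665527344)
  px [315 267  35  16 305] (array([525.6, -51.7]), array([31. , 83.4]), 85.07963562011719)
  px [336 283  35  19 324] (array([518.9,  21. ]), array([84.2, 28.4]), 2.6140332221984863)
 blades
  px [270 192  24  13 123] (array([ 448. , -456.8]), array([83.1, 32.2]), 17.14516830444336)
  px [200 197  17  14 185] (array([ 642.3, -520.8]), array([77.6, 43.2]), 71.4734878540039)
  px [277 279  41  17 366] (array([601.3, -67.3]), array([33.3, 83.7]), 85.40948486328125)
  px [298 298  43  22 435] (array([595.4,  16.9]), array([83.1, 33.8]), 3.0882387161254883)
  px [200 313  24  17 264] (array([801.1, -46.6]), array([55.6, 43.3]), 71.47344970703125)
 rack
  px [ 238  215   56   43 1320] (array([ 589.7, -262.9]), array([184.6,  90.2]), 82.8161849975586)
```

View pics/a2.png

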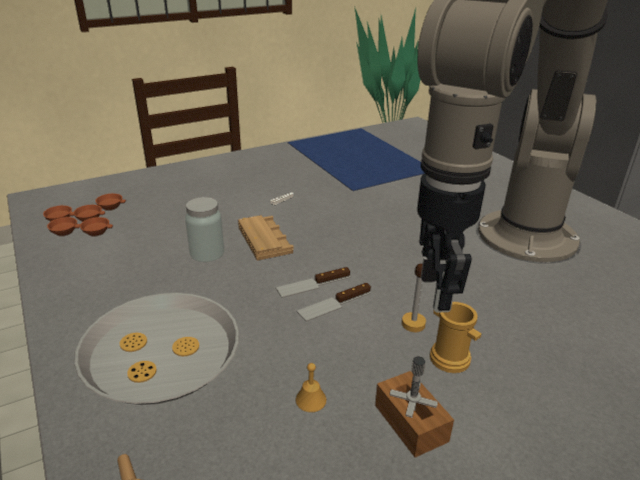

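The pusher stands upright at (415,322) in the image, about (457,140) mm on the table. Next is the gauge.

Request:
send_rows([
  {"dx": 14,"dy": 13,"dz": -20,"rx": 0,"ry": 0,"rz": 0},
  {"dx": 14,"dy": 13,"dz": -50,"rx": 0,"ry": 0,"rz": 0},
  {"dx": 14,"dy": 13,"dz": -60,"rx": 0,"ry": 0,"rz": 0},
  {"dx": 14,"dy": 13,"dz": -60,"rx": 0,"ry": 0,"rz": 0},
  {"dx": 14,"dy": 13,"dz": -60,"rx": 0,"ry": 0,"rz": 0},
])

```text
clock: 6.62
tcp_pos: [0.6062, 0.3272, 0.1701]
orientation: [-0.683, -3.066, 0.002]
contact_force: [-0.3, 0.1, 0.3]
grip_width: 0.0597
gripper_force: 0.0
```

Request:
send_rows([
  {"dx": 0,"dy": 0,"dz": -15,"rx": 0,"ry": 0,"rz": 0},
  {"dx": 0,"dy": 0,"dz": -30,"rx": 0,"ry": 0,"rz": 0},
  {"dx": 0,"dy": 0,"dz": -45,"rx": 0,"ry": 0,"rz": 0},
  {"dx": 0,"dy": 0,"dz": -58,"rx": 0,"ry": 0,"rz": 0},
  {"dx": 0,"dy": 0,"dz": -58,"rx": 0,"ry": 0,"rz": 0},
])

```text
clock: 7.03
tcp_pos: [0.6056, 0.3277, 0.1106]
orientation: [-0.681, -3.065, 0.003]
contact_force: [-1.0, 0.2, -0.2]
grip_width: 0.0603
gripper_force: 0.0
```

Request:
send_rows([
  {"dx": 0,"dy": 0,"dz": 0,"rx": 0,"ry": 0,"rz": 0},
  {"dx": 0,"dy": 0,"dz": 0,"rx": 0,"ry": 0,"rz": 0},
  {"dx": 0,"dy": 0,"dz": 0,"rx": 0,"ry": 0,"rz": 0},
  {"dx": 0,"dy": 0,"dz": 0,"rx": 0,"ry": 0,"rz": 0},
  {"dx": 0,"dy": 0,"dz": 0,"rx": 0,"ry": 0,"rz": 0},
], jaw=12)

```text
clock: 7.45
tcp_pos: [0.6072, 0.3286, 0.1132]
orientation: [0.681, 3.066, 0.001]
contact_force: [-1.5, -1.8, 5.4]
grip_width: 0.0154
gripper_force: 39.0
```

Request:
send_rows([
  {"dx": 0,"dy": 0,"dz": 8,"rx": 0,"ry": 0,"rz": 0},
  {"dx": 0,"dy": 0,"dz": 20,"rx": 0,"ry": 0,"rz": 0},
  {"dx": 0,"dy": 0,"dz": 40,"rx": 0,"ry": 0,"rz": 0},
  {"dx": 0,"dy": 0,"dz": 65,"rx": 0,"ry": 0,"rz": 0},
  {"dx": 0,"dy": 0,"dz": 85,"rx": 0,"ry": 0,"rz": 0},
])

```text
clock: 7.87
tcp_pos: [0.6067, 0.329, 0.199]
orientation: [0.68, 3.066, 0.001]
contact_force: [0.2, -0.1, -1.9]
grip_width: 0.0154
gripper_force: 39.2
```

Request:
send_rows([
  {"dx": 0,"dy": 0,"dz": 20,"rx": 0,"ry": 0,"rz": 0},
  {"dx": 0,"dy": 0,"dz": 38,"rx": 0,"ry": 0,"rz": 0},
  {"dx": -20,"dy": -11,"dz": 38,"rx": 0,"ry": 0,"rz": 0},
  {"dx": -50,"dy": -28,"dz": 38,"rx": 0,"ry": 0,"rz": 0},
  {"dx": -80,"dy": -44,"dz": 38,"rx": 0,"ry": 0,"rz": 0},
])

```text
clock: 8.28
tcp_pos: [0.5259, 0.2843, 0.2355]
orientation: [0.681, 3.066, 0.001]
contact_force: [-0.9, 0.6, -2.0]
grip_width: 0.0156
gripper_force: 39.2
```

Request:
send_rows([
  {"dx": -25,"dy": -14,"dz": 0,"rx": 0,"ry": 0,"rz": 0},
  {"dx": -45,"dy": -25,"dz": 0,"rx": 0,"ry": 0,"rz": 0},
  {"dx": -60,"dy": -33,"dz": 0,"rx": 0,"ry": 0,"rz": 0},
  {"dx": -69,"dy": -38,"dz": 0,"rx": 0,"ry": 0,"rz": 0},
  {"dx": -69,"dy": -38,"dz": 0,"rx": 0,"ry": 0,"rz": 0},
])

```text
clock: 8.7
tcp_pos: [0.4561, 0.2458, 0.2355]
orientation: [-0.681, -3.066, -0.0]
contact_force: [0.3, 0.2, -2.1]
grip_width: 0.0157
gripper_force: 39.2
```

Request:
send_rows([
  {"dx": 0,"dy": 0,"dz": 0,"rx": 0,"ry": 0,"rz": 0},
  {"dx": 0,"dy": 0,"dz": 0,"rx": 0,"ry": 0,"rz": 0},
  {"dx": 0,"dy": 0,"dz": 0,"rx": 0,"ry": 0,"rz": 0},
  {"dx": 0,"dy": 0,"dz": 0,"rx": 0,"ry": 0,"rz": 0},
])

```text
clock: 9.03
tcp_pos: [0.4583, 0.2471, 0.2347]
orientation: [0.681, 3.067, -0.0]
contact_force: [0.2, -0.2, -3.4]
grip_width: 0.0153
gripper_force: 39.2
```

```bash
python3 - <<'E'
from m import *
print(r.get_obs()["tcp_pos"])
for n in("top","scene"):
    I,P,f=cloud(n); 
    q=sel(P,(.458,.2465),.045,.095,.11);c=circ(q);print(n,"rim",np.round(c*1000,1),len(q))
    q=sel(P,(.458,.2465),.045,.115,.22)
    for a,b in((.115,.128),(.13,.15),(.155,.168),(.168,.185),(.185,.2)):
        k=q[(q[:,2]>a)&(q[:,2]<b)]; print(n,a,len(k),np.round(k.mean(0)*1000,1) if len(k) else '')
cv2.imwrite("pics/a3.png",cv2.resize(I[200:420,360:540],(490,600)))
E
```

```text
[0.4582694  0.24705377 0.23466731]
top rim [457.8 245.1  28.3] 119
top 0.115 0 
top 0.13 14 [455.  226.  140.5]
top 0.155 0 
top 0.168 70 [456.1 227.7 178.2]
top 0.185 0 
scene rim [459.2 248.4  28. ] 503
scene 0.115 0 
scene 0.13 167 [460.7 246.7 139.2]
scene 0.155 0 
scene 0.168 355 [463.  250.5 176.2]
scene 0.185 58 [460.9 248.9 192.4]
```

View pics/a3.png

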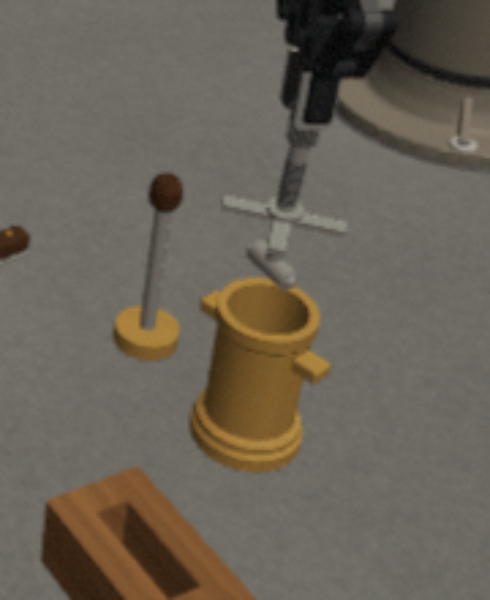

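The gauge hangs vertically over the bore with its T head at (272,265) in the crop. I'll lower it gently.

Request:
send_rows([
  {"dx": 0,"dy": 0,"dz": -10,"rx": 0,"ry": 0,"rz": 0},
  {"dx": 0,"dy": 0,"dz": -22,"rx": 0,"ry": 0,"rz": 0},
  {"dx": 0,"dy": 0,"dz": -36,"rx": 0,"ry": 0,"rz": 0},
  {"dx": 0,"dy": 0,"dz": -48,"rx": 0,"ry": 0,"rz": 0},
  {"dx": 0,"dy": 0,"dz": -56,"rx": 0,"ry": 0,"rz": 0},
])

```text
clock: 9.55
tcp_pos: [0.4569, 0.2462, 0.1768]
orientation: [-0.68, -3.066, 0.003]
contact_force: [-0.2, 0.3, -2.4]
grip_width: 0.0154
gripper_force: 39.2
```

Request:
send_rows([
  {"dx": 0,"dy": 0,"dz": -3,"rx": 0,"ry": 0,"rz": 0},
  {"dx": 0,"dy": 0,"dz": -5,"rx": 0,"ry": 0,"rz": 0},
  {"dx": 0,"dy": 0,"dz": -7,"rx": 0,"ry": 0,"rz": 0},
  {"dx": 0,"dy": 0,"dz": -8,"rx": 0,"ry": 0,"rz": 0},
  {"dx": 0,"dy": 0,"dz": -8,"rx": 0,"ry": 0,"rz": 0},
])

```text
clock: 9.97
tcp_pos: [0.4578, 0.2468, 0.1711]
orientation: [0.681, 3.067, 0.001]
contact_force: [-0.9, -0.1, -2.3]
grip_width: 0.0151
gripper_force: 39.2
```

Request:
send_rows([
  {"dx": 0,"dy": 0,"dz": -1,"rx": 0,"ry": 0,"rz": 0},
  {"dx": 0,"dy": 0,"dz": -2,"rx": 0,"ry": 0,"rz": 0},
  {"dx": 0,"dy": 0,"dz": -2,"rx": 0,"ry": 0,"rz": 0},
])

```text
clock: 10.22
tcp_pos: [0.4576, 0.2467, 0.1689]
orientation: [0.681, 3.067, 0.0]
contact_force: [0.1, 0.3, -2.7]
grip_width: 0.0151
gripper_force: 39.2
```

Request:
send_rows([
  {"dx": 0,"dy": 0,"dz": -0.5,"rx": 0,"ry": 0,"rz": 0},
  {"dx": 0,"dy": 0,"dz": -1,"rx": 0,"ry": 0,"rz": 0},
  {"dx": 0,"dy": 0,"dz": -1,"rx": 0,"ry": 0,"rz": 0},
])

```text
clock: 10.47
tcp_pos: [0.4577, 0.2467, 0.1682]
orientation: [0.681, 3.067, 0.0]
contact_force: [-1.1, -2.0, 1.9]
grip_width: 0.0155
gripper_force: 39.8
```

Request:
send_rows([
  {"dx": 0,"dy": 0,"dz": -0.5,"rx": 0,"ry": 0,"rz": 0},
  {"dx": 0,"dy": 0,"dz": -1,"rx": 0,"ry": 0,"rz": 0},
  {"dx": 0,"dy": 0,"dz": -1,"rx": 0,"ry": 0,"rz": 0},
])

```text
clock: 10.72
tcp_pos: [0.458, 0.2466, 0.168]
orientation: [0.681, 3.066, 0.001]
contact_force: [-2.2, -2.2, 9.4]
grip_width: 0.0155
gripper_force: 40.6
```

Request:
send_rows([
  {"dx": 0,"dy": 0,"dz": 0.5,"rx": 0,"ry": 0,"rz": 0},
  {"dx": 0,"dy": 0,"dz": 0.5,"rx": 0,"ry": 0,"rz": 0},
  {"dx": 0,"dy": 0,"dz": 0.5,"rx": 0,"ry": 0,"rz": 0},
])

```text
clock: 10.97
tcp_pos: [0.4578, 0.2466, 0.168]
orientation: [0.681, 3.067, 0.001]
contact_force: [-2.8, -1.8, 6.7]
grip_width: 0.0149
gripper_force: 40.2
```

Request:
send_rows([
  {"dx": 0,"dy": 0,"dz": 0,"rx": 0,"ry": 0,"rz": 4},
  {"dx": 0,"dy": 0,"dz": 0,"rx": 0,"ry": 0,"rz": 10},
  {"dx": 0,"dy": 0,"dz": 0,"rx": 0,"ry": 0,"rz": 16},
  {"dx": 0,"dy": 0,"dz": 0,"rx": 0,"ry": 0,"rz": 22},
  {"dx": 0,"dy": 0,"dz": 0,"rx": 0,"ry": 0,"rz": 28},
])

```text
clock: 11.38
tcp_pos: [0.4578, 0.2468, 0.1679]
orientation: [-0.089, 3.14, 0.001]
contact_force: [-1.2, -1.1, 5.9]
grip_width: 0.0155
gripper_force: 40.1
```

Request:
send_rows([
  {"dx": 0,"dy": 0,"dz": 0,"rx": 0,"ry": 0,"rz": 6},
  {"dx": 0,"dy": 0,"dz": 0,"rx": 0,"ry": 0,"rz": 12},
  {"dx": 0,"dy": 0,"dz": 0,"rx": 0,"ry": 0,"rz": 18},
  {"dx": 0,"dy": 0,"dz": 0,"rx": 0,"ry": 0,"rz": 24},
  {"dx": 0,"dy": 0,"dz": 0,"rx": 0,"ry": 0,"rz": 30},
])

```text
clock: 11.8
tcp_pos: [0.4576, 0.247, 0.1679]
orientation: [-0.899, 3.01, 0.001]
contact_force: [-3.7, -1.1, 6.0]
grip_width: 0.0155
gripper_force: 40.0
```

```bash
python3 - <<'E'
from m import *
o=r.get_obs();print(o["contact_force"],o["moment"],o["joints"],o["tcp_pos"])
I,P,f=cloud("scene")
cv2.imwrite("pics/a4.png",cv2.resize(I[200:420,360:540],(490,600)))
E
```

```text
[-3.71983143 -1.06047146  6.01314434] [-0.00672115  0.67914196 -0.0602778 ] [-0.61825128  0.28239048  0.00421346  1.97644662 -0.00221805  0.88221721
  1.53856915] [0.45755608 0.24703529 0.16787125]
```

View pics/a4.png

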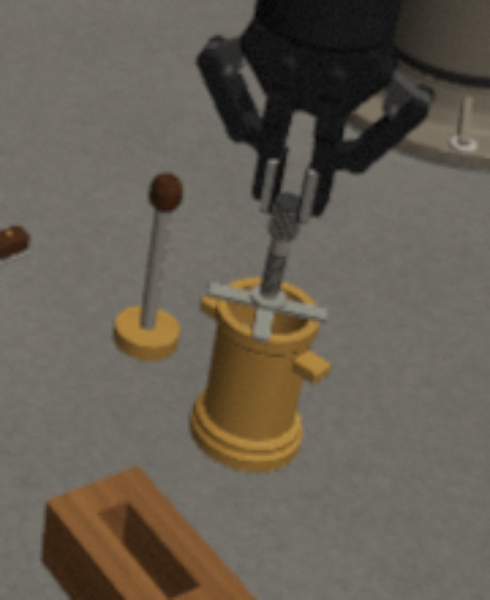

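The stop is flat on the rim at (268,300), and the cross did not rotate with the knob. I'll wait for the springs, then tighten.

Request:
send_rows([
  {"dx": 0,"dy": 0,"dz": 0,"rx": 0,"ry": 0,"rz": 0},
  {"dx": 0,"dy": 0,"dz": 0,"rx": 0,"ry": 0,"rz": 0},
  {"dx": 0,"dy": 0,"dz": 0,"rx": 0,"ry": 0,"rz": 0},
  {"dx": 0,"dy": 0,"dz": 0,"rx": 0,"ry": 0,"rz": 0},
  {"dx": 0,"dy": 0,"dz": 0,"rx": 0,"ry": 0,"rz": 0},
])

```text
clock: 12.27
tcp_pos: [0.4575, 0.247, 0.1678]
orientation: [-0.892, 3.012, 0.001]
contact_force: [-3.0, -0.3, 5.2]
grip_width: 0.0154
gripper_force: 40.0
```

Request:
send_rows([
  {"dx": 0,"dy": 0,"dz": 0,"rx": 0,"ry": 0,"rz": 0},
  {"dx": 0,"dy": 0,"dz": 0,"rx": 0,"ry": 0,"rz": 0},
  {"dx": 0,"dy": 0,"dz": 0,"rx": 0,"ry": 0,"rz": 0},
  {"dx": 0,"dy": 0,"dz": 0,"rx": 0,"ry": 0,"rz": 0},
  {"dx": 0,"dy": 0,"dz": 0,"rx": 0,"ry": 0,"rz": 0},
])

```text
clock: 12.68
tcp_pos: [0.4575, 0.247, 0.1678]
orientation: [-0.892, 3.012, 0.001]
contact_force: [-2.8, -1.2, 5.4]
grip_width: 0.0153
gripper_force: 40.0
```

Request:
send_rows([
  {"dx": 0,"dy": 0,"dz": 0,"rx": 0,"ry": 0,"rz": 0},
  {"dx": 0,"dy": 0,"dz": 0,"rx": 0,"ry": 0,"rz": 0},
  {"dx": 0,"dy": 0,"dz": 0,"rx": 0,"ry": 0,"rz": 0},
  {"dx": 0,"dy": 0,"dz": 0,"rx": 0,"ry": 0,"rz": 0},
  {"dx": 0,"dy": 0,"dz": 0,"rx": 0,"ry": 0,"rz": 0},
])

```text
clock: 13.1
tcp_pos: [0.4575, 0.247, 0.1678]
orientation: [-0.891, 3.012, 0.001]
contact_force: [-1.9, -0.7, 6.2]
grip_width: 0.0152
gripper_force: 40.0
```

Request:
send_rows([
  {"dx": 0,"dy": 0,"dz": 0,"rx": 0,"ry": 0,"rz": -4},
  {"dx": 0,"dy": 0,"dz": 0,"rx": 0,"ry": 0,"rz": -10},
  {"dx": 0,"dy": 0,"dz": 0,"rx": 0,"ry": 0,"rz": -16},
  {"dx": 0,"dy": 0,"dz": 0,"rx": 0,"ry": 0,"rz": -22},
  {"dx": 0,"dy": 0,"dz": 0,"rx": 0,"ry": 0,"rz": -28},
])

```text
clock: 13.52
tcp_pos: [0.4578, 0.2466, 0.1679]
orientation: [-0.128, 3.139, 0.0]
contact_force: [-1.8, -2.1, 5.6]
grip_width: 0.0151
gripper_force: 40.1
```

Request:
send_rows([
  {"dx": 0,"dy": 0,"dz": 0,"rx": 0,"ry": 0,"rz": -7},
  {"dx": 0,"dy": 0,"dz": 0,"rx": 0,"ry": 0,"rz": -14},
  {"dx": 0,"dy": 0,"dz": 0,"rx": 0,"ry": 0,"rz": -21},
  {"dx": 0,"dy": 0,"dz": 0,"rx": 0,"ry": 0,"rz": -28},
  {"dx": 0,"dy": 0,"dz": 0,"rx": 0,"ry": 0,"rz": -34},
])

```text
clock: 13.93
tcp_pos: [0.4578, 0.2462, 0.1679]
orientation: [0.797, 3.038, -0.0]
contact_force: [-1.9, -2.8, 5.8]
grip_width: 0.0152
gripper_force: 40.2
```

Request:
send_rows([
  {"dx": 0,"dy": 0,"dz": 0,"rx": 0,"ry": 0,"rz": 0},
  {"dx": 0,"dy": 0,"dz": 0,"rx": 0,"ry": 0,"rz": 0},
  {"dx": 0,"dy": 0,"dz": 0,"rx": 0,"ry": 0,"rz": 0},
  {"dx": 0,"dy": 0,"dz": 0,"rx": 0,"ry": 0,"rz": 0},
])

```text
clock: 14.27
tcp_pos: [0.4578, 0.2463, 0.1679]
orientation: [0.788, 3.041, -0.0]
contact_force: [-3.0, -2.8, 6.4]
grip_width: 0.0153
gripper_force: 40.2
```

```bash
python3 - <<'E'
from m import *
o=r.get_obs();print(o["contact_force"],o["moment"],o["joints"],o["tcp_pos"])
I,P,f=cloud("scene")
cv2.imwrite("pics/a5.png",cv2.resize(I[200:420,360:540],(490,600)))
E
```

```text
[-2.98709385 -2.82751173  6.35249215] [-0.6461815   0.49164803 -0.02964281] [-0.78247756  0.28262755  0.20133528  1.98738917 -0.07215954  0.87806376
  0.52097261] [0.45781248 0.24626567 0.16792107]
```

View pics/a5.png

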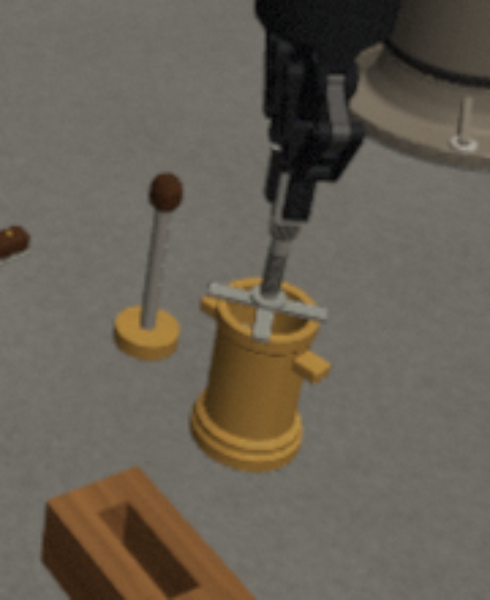

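The cross has not moved and the knob is tight. Drawing the gauge straight up.

Request:
send_rows([
  {"dx": 0,"dy": 0,"dz": 3,"rx": 0,"ry": 0,"rz": 0},
  {"dx": 0,"dy": 0,"dz": 10,"rx": 0,"ry": 0,"rz": 0},
  {"dx": 0,"dy": 0,"dz": 20,"rx": 0,"ry": 0,"rz": 0},
  {"dx": 0,"dy": 0,"dz": 32,"rx": 0,"ry": 0,"rz": 0},
  {"dx": 0,"dy": 0,"dz": 45,"rx": 0,"ry": 0,"rz": 0},
])

```text
clock: 14.73
tcp_pos: [0.4574, 0.2466, 0.2131]
orientation: [-0.787, -3.041, 0.001]
contact_force: [0.1, 0.1, -2.8]
grip_width: 0.0152
gripper_force: 39.2
```

Request:
send_rows([
  {"dx": 0,"dy": 0,"dz": 12,"rx": 0,"ry": 0,"rz": 0},
  {"dx": 0,"dy": 0,"dz": 23,"rx": 0,"ry": 0,"rz": 0},
  {"dx": 0,"dy": 0,"dz": 23,"rx": 0,"ry": 0,"rz": 0},
  {"dx": 0,"dy": 0,"dz": 23,"rx": 0,"ry": 0,"rz": 0},
])

```text
clock: 15.07
tcp_pos: [0.4579, 0.2469, 0.236]
orientation: [0.787, 3.04, 0.002]
contact_force: [-0.7, -0.0, -3.9]
grip_width: 0.0151
gripper_force: 39.3
```

```bash
python3 - <<'E'
from m import *
o=r.get_obs();print(o["contact_force"],o["moment"],o["joints"],o["tcp_pos"])
for n in("top","scene"):
    I,P,f=cloud(n)
    k=sel(P,(.458,.2465),.045,.122,.1465); print(n,"head",box(k),len(k))
    k=sel(P,(.458,.2465),.045,.165,.182); print(" cross",box(k),len(k))
cv2.imwrite("pics/a6.png",cv2.resize(I[200:420,360:540],(490,600),interpolation=cv2.INTER_CUBIC))
E
```

```text
[-0.66370436 -0.02483598 -3.8971699 ] [-0.04844168 -0.05577832  0.00999636] [-0.79616008  0.20189002  0.2105126   1.91554001 -0.04922666  1.02737426
  0.49984562] [0.45789058 0.24693471 0.23601376]
top head (array([454.2, 224.6]), array([5. , 9.8]), 48.49284362792969) 11
 cross (array([453.4, 226.1]), array([40.1, 52.1]), 44.06070327758789) 58
scene head (array([458.1, 248.4]), array([12.2, 48. ]), 2.6461989879608154) 193
 cross (array([457.7, 246. ]), array([56. , 58.6]), 88.51494598388672) 343
```

View pics/a6.png

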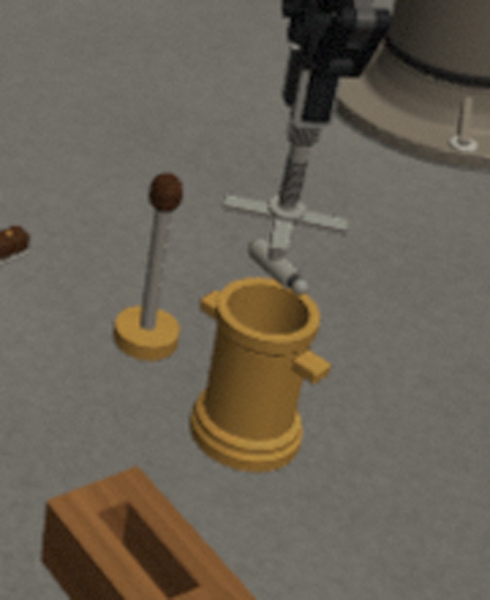

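The gauge is out with the plungers extended (T head at (275,262) in the crop, about 48–50 mm across) and still aligned with the stand. Carrying it back.

Request:
send_rows([
  {"dx": 15,"dy": 8,"dz": 0,"rx": 0,"ry": 0,"rz": 0},
  {"dx": 40,"dy": 22,"dz": 0,"rx": 0,"ry": 0,"rz": 0},
  {"dx": 70,"dy": 38,"dz": 0,"rx": 0,"ry": 0,"rz": 0},
  {"dx": 100,"dy": 55,"dz": 0,"rx": 0,"ry": 0,"rz": 0},
  {"dx": 125,"dy": 69,"dz": 0,"rx": 0,"ry": 0,"rz": 0},
])

```text
clock: 15.58
tcp_pos: [0.5838, 0.3166, 0.234]
orientation: [-0.786, -3.041, 0.001]
contact_force: [0.4, -0.4, -1.7]
grip_width: 0.0152
gripper_force: 39.3
```

Request:
send_rows([
  {"dx": 15,"dy": 8,"dz": 0,"rx": 0,"ry": 0,"rz": 0},
  {"dx": 24,"dy": 13,"dz": 0,"rx": 0,"ry": 0,"rz": 0},
  {"dx": 24,"dy": 13,"dz": -20,"rx": 0,"ry": 0,"rz": 0},
  {"dx": 24,"dy": 13,"dz": -45,"rx": 0,"ry": 0,"rz": 0},
  {"dx": 24,"dy": 13,"dz": -60,"rx": 0,"ry": 0,"rz": 0},
])

```text
clock: 16.0
tcp_pos: [0.6052, 0.328, 0.1715]
orientation: [-0.786, -3.038, 0.005]
contact_force: [-1.3, -0.6, -2.6]
grip_width: 0.0148
gripper_force: 39.3
```

Request:
send_rows([
  {"dx": 0,"dy": 0,"dz": -4,"rx": 0,"ry": 0,"rz": 0},
  {"dx": 0,"dy": 0,"dz": -4,"rx": 0,"ry": 0,"rz": 0},
  {"dx": 0,"dy": 0,"dz": -4,"rx": 0,"ry": 0,"rz": 0},
  {"dx": 0,"dy": 0,"dz": -4,"rx": 0,"ry": 0,"rz": 0},
])

```text
clock: 16.33
tcp_pos: [0.6073, 0.329, 0.1726]
orientation: [0.787, 3.04, 0.002]
contact_force: [0.8, -1.0, -1.9]
grip_width: 0.0153
gripper_force: 39.3
```

```bash
python3 - <<'E'
from m import *
o=r.get_obs();print(o["contact_force"],o["tcp_pos"])
for n in("top","scene"):
    I,P,f=cloud(n)
    k=sel(P,(.607,.329),.09,.043,.0525); print(n,"stand",box(k),len(k))
    k=sel(P,(.607,.329),.045,.104,.118); print(" cross",box(k),len(k))
    k=sel(P,(.607,.329),.045,.057,.085); print(" head",box(k),len(k))
cv2.imwrite("pics/a7.png",cv2.resize(I[280:460,340:490],(500,600),interpolation=cv2.INTER_CUBIC))
E
```

```text
[ 0.8160196  -1.00765303 -1.87908587] [0.60733474 0.32900677 0.17259965]
top stand (array([605.8, 326.6]), array([ 66.4, 108.9]), 0.7038481831550598) 425
 cross (array([605.9, 325.6]), array([54.5, 50.6]), 0.8048200011253357) 84
 head (array([592.7, 318.5]), array([35.8, 55.6]), 25.293296813964844) 39
scene stand (array([606.9, 329.7]), array([113.2,  66.8]), 87.9020767211914) 1903
 cross (array([607.9, 328.5]), array([56.3, 55.9]), 88.74698638916016) 421
 head (array([607.7, 330.3]), array([13.4, 50.2]), 3.382915496826172) 200
```

View pics/a7.png

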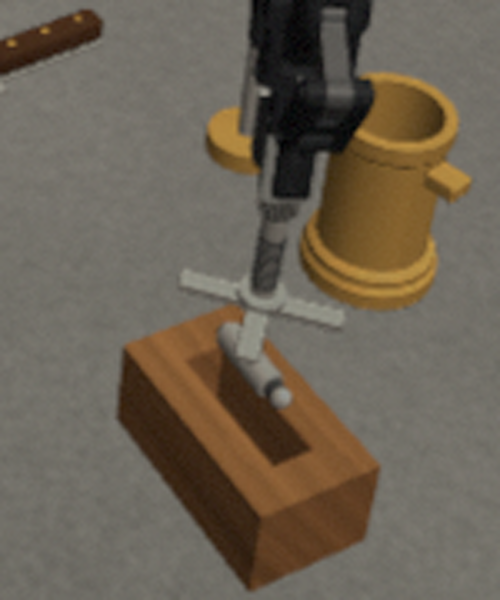

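The T head at (255,365) hangs directly over the slot, parallel to it and about 50 mm long. Lowering.

Request:
send_rows([
  {"dx": 0,"dy": 0,"dz": -10,"rx": 0,"ry": 0,"rz": 0},
  {"dx": 0,"dy": 0,"dz": -22,"rx": 0,"ry": 0,"rz": 0},
  {"dx": 0,"dy": 0,"dz": -34,"rx": 0,"ry": 0,"rz": 0},
  {"dx": 0,"dy": 0,"dz": -45,"rx": 0,"ry": 0,"rz": 0},
  {"dx": 0,"dy": 0,"dz": -52,"rx": 0,"ry": 0,"rz": 0},
])

```text
clock: 16.85
tcp_pos: [0.6053, 0.328, 0.1165]
orientation: [-0.787, -3.039, 0.004]
contact_force: [0.1, 0.3, -2.5]
grip_width: 0.0148
gripper_force: 39.3
```

Request:
send_rows([
  {"dx": 0,"dy": 0,"dz": -2,"rx": 0,"ry": 0,"rz": 0},
  {"dx": 0,"dy": 0,"dz": -3,"rx": 0,"ry": 0,"rz": 0},
  {"dx": 0,"dy": 0,"dz": -4,"rx": 0,"ry": 0,"rz": 0},
  {"dx": 0,"dy": 0,"dz": -4,"rx": 0,"ry": 0,"rz": 0},
])

```text
clock: 17.18
tcp_pos: [0.6069, 0.3288, 0.1157]
orientation: [0.787, 3.041, 0.001]
contact_force: [0.5, 0.5, -2.3]
grip_width: 0.0152
gripper_force: 39.3
```

Request:
send_rows([
  {"dx": 0,"dy": 0,"dz": -0.5,"rx": 0,"ry": 0,"rz": 0},
  {"dx": 0,"dy": 0,"dz": -1,"rx": 0,"ry": 0,"rz": 0},
  {"dx": 0,"dy": 0,"dz": -1,"rx": 0,"ry": 0,"rz": 0},
])

```text
clock: 17.43
tcp_pos: [0.6067, 0.3287, 0.1146]
orientation: [0.787, 3.041, 0.001]
contact_force: [1.1, -0.8, -1.2]
grip_width: 0.015
gripper_force: 39.3
```

Request:
send_rows([
  {"dx": 0,"dy": 0,"dz": -0.5,"rx": 0,"ry": 0,"rz": 0},
  {"dx": 0,"dy": 0,"dz": -1,"rx": 0,"ry": 0,"rz": 0},
  {"dx": 0,"dy": 0,"dz": -1,"rx": 0,"ry": 0,"rz": 0},
])

```text
clock: 17.68
tcp_pos: [0.6067, 0.3287, 0.1136]
orientation: [0.787, 3.041, 0.0]
contact_force: [-0.6, -0.5, 0.1]
grip_width: 0.0153
gripper_force: 39.6
```

Request:
send_rows([
  {"dx": 0,"dy": 0,"dz": -0.5,"rx": 0,"ry": 0,"rz": 0},
  {"dx": 0,"dy": 0,"dz": -0.5,"rx": 0,"ry": 0,"rz": 0},
  {"dx": 0,"dy": 0,"dz": -0.5,"rx": 0,"ry": 0,"rz": 0},
])

```text
clock: 17.93
tcp_pos: [0.6068, 0.3286, 0.1134]
orientation: [0.788, 3.041, 0.001]
contact_force: [-1.5, -1.7, 3.3]
grip_width: 0.0152
gripper_force: 40.0
```

Seated. Releasing the gauge, rising and travelling to scraper B.

Request:
send_rows([
  {"dx": 0,"dy": 0,"dz": 0.5,"rx": 0,"ry": 0,"rz": 0},
  {"dx": 0,"dy": 0,"dz": 0.5,"rx": 0,"ry": 0,"rz": 0},
  {"dx": 0,"dy": 0,"dz": 0.5,"rx": 0,"ry": 0,"rz": 0},
  {"dx": 0,"dy": 0,"dz": 0.5,"rx": 0,"ry": 0,"rz": 0},
  {"dx": 0,"dy": 0,"dz": 0.5,"rx": 0,"ry": 0,"rz": 0},
], jaw=50)

```text
clock: 18.35
tcp_pos: [0.6066, 0.3288, 0.1132]
orientation: [0.787, 3.041, 0.0]
contact_force: [0.2, -0.1, -0.0]
grip_width: 0.0503
gripper_force: 0.0
```

Request:
send_rows([
  {"dx": 0,"dy": 0,"dz": 15,"rx": 0,"ry": 0,"rz": 0},
  {"dx": 0,"dy": 0,"dz": 40,"rx": 0,"ry": 0,"rz": 0},
  {"dx": 0,"dy": 0,"dz": 70,"rx": 0,"ry": 0,"rz": 0},
  {"dx": 0,"dy": 0,"dz": 100,"rx": 0,"ry": 0,"rz": 0},
  {"dx": 0,"dy": 0,"dz": 110,"rx": 0,"ry": 0,"rz": 0},
])

```text
clock: 18.77
tcp_pos: [0.6087, 0.3296, 0.2285]
orientation: [0.786, 3.037, 0.008]
contact_force: [0.9, -0.2, 1.1]
grip_width: 0.0503
gripper_force: 0.0
```

Request:
send_rows([
  {"dx": -7,"dy": -36,"dz": 0,"rx": 0,"ry": 0,"rz": 4},
  {"dx": -14,"dy": -75,"dz": 0,"rx": 0,"ry": 0,"rz": 8},
  {"dx": -21,"dy": -115,"dz": 0,"rx": 0,"ry": 0,"rz": 12},
  {"dx": -28,"dy": -155,"dz": 0,"rx": 0,"ry": 0,"rz": 16},
  {"dx": -34,"dy": -195,"dz": 0,"rx": 0,"ry": 0,"rz": 20},
])

```text
clock: 19.18
tcp_pos: [0.5717, 0.1319, 0.223]
orientation: [-0.241, -3.132, 0.0]
contact_force: [0.5, -0.4, -0.0]
grip_width: 0.0499
gripper_force: 0.0
```

Request:
send_rows([
  {"dx": -7,"dy": -40,"dz": 0,"rx": 0,"ry": 0,"rz": 4},
  {"dx": -14,"dy": -80,"dz": -20,"rx": 0,"ry": 0,"rz": 4},
  {"dx": -21,"dy": -120,"dz": -40,"rx": 0,"ry": 0,"rz": 4},
  {"dx": -28,"dy": -160,"dz": -60,"rx": 0,"ry": 0,"rz": 4},
  {"dx": -34,"dy": -197,"dz": -75,"rx": 0,"ry": 0,"rz": 4},
])

```text
clock: 19.6
tcp_pos: [0.5391, -0.0561, 0.151]
orientation: [0.137, 3.139, 0.0]
contact_force: [0.6, -0.1, 0.4]
grip_width: 0.0496
gripper_force: 0.0
```

Request:
send_rows([
  {"dx": 0,"dy": 0,"dz": -30,"rx": 0,"ry": 0,"rz": 0},
  {"dx": 0,"dy": 0,"dz": -60,"rx": 0,"ry": 0,"rz": 0},
  {"dx": 0,"dy": 0,"dz": -80,"rx": 0,"ry": 0,"rz": 0},
  {"dx": 0,"dy": 0,"dz": -80,"rx": 0,"ry": 0,"rz": 0},
  {"dx": 0,"dy": 0,"dz": -80,"rx": 0,"ry": 0,"rz": 0},
])

```text
clock: 20.02
tcp_pos: [0.5392, -0.0548, 0.0713]
orientation: [-0.138, -3.136, 0.0]
contact_force: [0.1, 0.6, -0.4]
grip_width: 0.0497
gripper_force: 0.0
```

```bash
python3 - <<'E'
from m import *
o=r.get_obs();print(o["contact_force"],o["tcp_pos"],o["joints"])
look()
E
```

```text
[ 0.13392991  0.58040697 -0.44074758] [ 0.5392357  -0.05476499  0.07130823] [-0.17998617  0.45982013  0.20915158  2.00646641 -0.14470658  0.69150939
  1.60297399]
top handles
 blades
  px [279 232   8  31 161] (array([598. ,  25.5]), array([82.1, 18.5]), 3.331538200378418)
 rack
  px [ 366  229   63   40 2103] (array([ 583.6, -277. ]), array([160.1,  92.9]), 83.40534973144531)
scene handles
  px [238 220  55  40 303] (array([ 592.3, -267.3]), array([191.6,  87.8]), 83.27091979980469)
  px [315 267  35  16 307] (array([525.6, -51.8]), array([31.2, 83.4]), 85.07964324951172)
  px [336 283  35  19 325] (array([518.9,  21.2]), array([84.5, 28.2]), 3.246612071990967)
 blades
  px [270 192  24  13 111] (array([ 448.3, -457.7]), array([83.1, 30.2]), 17.189790725708008)
  px [200 198  17  13 178] (array([ 643.1, -518.5]), array([71.9, 43.1]), 71.4734878540039)
  px [278 279  40  17 340] (array([600.9, -67.6]), array([32.3, 82.9]), 86.00592041015625)
  px [299 298  42  21 406] (array([595.3,  16.8]), array([83. , 32.4]), 3.7087454795837402)
  px [200 313  23  17 257] (array([802. , -47.1]), array([55.3, 41.5]), 71.47344970703125)
 rack
  px [ 238  215   56   43 1268] (array([ 589.6, -263.3]), array([183.8,  90.2]), 82.82732391357422)
```

Request:
send_rows([
  {"dx": 0,"dy": -8.5,"dz": -15,"rx": 0,"ry": 0,"rz": 0},
  {"dx": 0,"dy": -8.5,"dz": -35,"rx": 0,"ry": 0,"rz": 0},
  {"dx": 0,"dy": -8.5,"dz": -48,"rx": 0,"ry": 0,"rz": 0},
  {"dx": 0,"dy": -8.5,"dz": -57,"rx": 0,"ry": 0,"rz": 0},
  {"dx": 0,"dy": -8.5,"dz": -57,"rx": 0,"ry": 0,"rz": 0},
])

```text
clock: 20.53
tcp_pos: [0.5399, -0.063, 0.0147]
orientation: [-0.137, -3.138, -0.0]
contact_force: [0.8, 0.2, 0.3]
grip_width: 0.0501
gripper_force: 0.0
```

Request:
send_rows([
  {"dx": 0,"dy": 0,"dz": 0,"rx": 0,"ry": 0,"rz": 0},
  {"dx": 0,"dy": 0,"dz": 0,"rx": 0,"ry": 0,"rz": 0},
  {"dx": 0,"dy": 0,"dz": 0,"rx": 0,"ry": 0,"rz": 0},
  {"dx": 0,"dy": 0,"dz": 0,"rx": 0,"ry": 0,"rz": 0},
  {"dx": 0,"dy": 0,"dz": 0,"rx": 0,"ry": 0,"rz": 0},
], jaw=10)

```text
clock: 20.95
tcp_pos: [0.5404, -0.0632, 0.0156]
orientation: [0.138, 3.138, 0.0]
contact_force: [0.1, 0.3, 0.4]
grip_width: 0.0101
gripper_force: 0.0
```

Request:
send_rows([
  {"dx": 0,"dy": 0,"dz": 15,"rx": 0,"ry": 0,"rz": 0},
  {"dx": 0,"dy": 0,"dz": 35,"rx": 0,"ry": 0,"rz": 0},
  {"dx": 0,"dy": 0,"dz": 60,"rx": 0,"ry": 0,"rz": 0},
  {"dx": 0,"dy": 0,"dz": 60,"rx": 0,"ry": 0,"rz": 0},
])

```text
clock: 21.28
tcp_pos: [0.5428, -0.0636, 0.0791]
orientation: [0.138, 3.132, 0.001]
contact_force: [0.8, 0.3, -0.2]
grip_width: 0.0101
gripper_force: 0.0
```

Request:
send_rows([
  {"dx": 0,"dy": 0,"dz": 30,"rx": 0,"ry": 0,"rz": 0},
  {"dx": 0,"dy": 0,"dz": 60,"rx": 0,"ry": 0,"rz": 0},
  {"dx": 0,"dy": 0,"dz": 60,"rx": 0,"ry": 0,"rz": 0},
], jaw=50)

```text
clock: 21.53
tcp_pos: [0.5434, -0.0637, 0.14]
orientation: [0.138, 3.13, 0.001]
contact_force: [0.8, -0.0, -0.0]
grip_width: 0.0458
gripper_force: 0.0
```

```bash
python3 - <<'E'
from m import *
o=r.get_obs();print(o["contact_force"],o["tcp_pos"])
I,P,f=look()
cv2.imwrite("pics/a8.png",I)
E
```

```text
[ 0.83116829 -0.02773896 -0.04338358] [ 0.54335651 -0.06366486  0.13997374]
top handles
  px [285 263   4  12  26] (array([537.2,  17.5]), array([ 7.3, 29.6]), 79.24332427978516)
 blades
  px [279 232  11  31 239] (array([597.8,  22.2]), array([26.8, 81.7]), 89.4074478149414)
 rack
  px [ 366  229   63   40 2104] (array([ 583.5, -277.3]), array([160.1,  92.7]), 83.34028625488281)
scene handles
  px [238 220  56  41 348] (array([ 589.2, -267. ]), array([191.7,  94.4]), 83.33989715576172)
  px [315 267  35  16 305] (array([525.6, -51.7]), array([31. , 83.4]), 85.07963562011719)
  px [336 283  35  19 328] (array([518.9,  21. ]), array([84.5, 28.6]), 3.215768337249756)
 blades
  px [270 192  24  13 111] (array([ 448.3, -457.7]), array([83.1, 30.2]), 17.189790725708008)
  px [200 198  17  13 176] (array([ 643.1, -518.5]), array([71.9, 43.1]), 71.4734878540039)
  px [278 279  40  17 311] (array([600.9, -67.7]), array([30.6, 82.9]), 85.39558410644531)
  px [299 299  42  20 353] (array([594.7,  16.7]), array([81.5, 31.5]), 2.7367067337036133)
  px [200 313  23  17 235] (array([802. , -47.1]), array([55.3, 41.5]), 71.47344970703125)
 rack
  px [ 238  215   56   42 1242] (array([ 588. , -263.5]), array([183.,  87.]), 82.83844757080078)
```

View pics/a8.png

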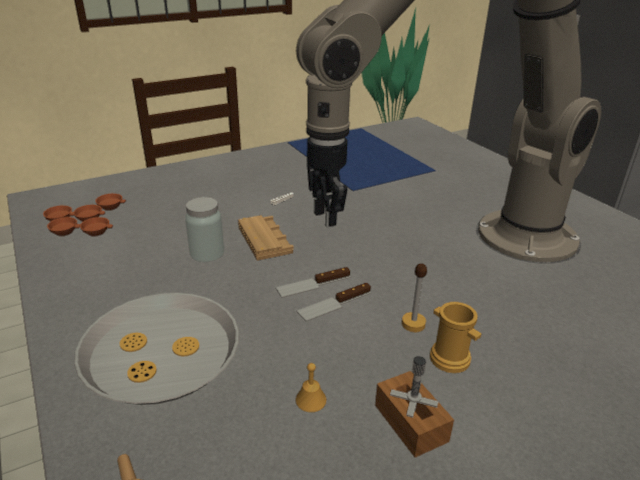

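The scene view shows the gauge seated in its stand at (413,397) and the pusher upright. The scraper is untouched under the open gripper, so the fingers closed above the handle. I'll measure where the fingertips really are.

Request:
send_rows([
  {"dx": 0,"dy": 0,"dz": 0,"rx": 0,"ry": 0,"rz": 0},
  {"dx": 0,"dy": 0,"dz": 0,"rx": 0,"ry": 0,"rz": 0},
  {"dx": 0,"dy": 0,"dz": 0,"rx": 0,"ry": 0,"rz": 0},
  {"dx": 0,"dy": 0,"dz": 0,"rx": 0,"ry": 0,"rz": 0},
], jaw=15)

```text
clock: 21.97
tcp_pos: [0.5393, -0.0632, 0.134]
orientation: [-0.138, -3.137, 0.0]
contact_force: [0.9, -0.5, 0.6]
grip_width: 0.0151
gripper_force: 0.0
```

```bash
python3 - <<'E'
from m import *
o=r.get_obs();p=o["tcp_pos"];print(p,o["grip_width"])
I,P,f=cloud("scene")
k=sel(P,p[:2],.07,.06,.3)
print(len(k),np.round(np.percentile(k[:,2],[0,1,3,5,10]),4))
for a in np.arange(.09,.2,.01):
    q=k[(k[:,2]>a)&(k[:,2]<a+.01)]
    if len(q): print(round(a,3),len(q),np.round(q.mean(0)*1000),np.round((q.max(0)-q.min(0))*1000))
E
```

```text
[ 0.53933917 -0.06324279  0.13399213] 0.015087984052755502
1894 [0.144  0.1493 0.1558 0.1617 0.1744]
0.14 24 [544. -55. 148.] [22. 31.  6.]
0.15 64 [546. -53. 156.] [17. 35. 10.]
0.16 70 [546. -53. 165.] [20. 38. 10.]
0.17 70 [546. -54. 175.] [17. 40. 10.]
0.18 49 [547. -62. 185.] [25. 42. 10.]
0.19 114 [548. -51. 196.] [29. 85. 10.]
0.2 85 [549. -49. 205.] [26. 98. 10.]
```

The fingertips are about 11 mm behind (above) the TCP, not ahead of it. So the TCP has to go down to about z = -7 for this grasp.

Request:
send_rows([
  {"dx": 0,"dy": 0,"dz": -15,"rx": 0,"ry": 0,"rz": 0},
  {"dx": 0,"dy": 0,"dz": -45,"rx": 0,"ry": 0,"rz": 0},
  {"dx": 0,"dy": 0,"dz": -75,"rx": 0,"ry": 0,"rz": 0},
  {"dx": 0,"dy": 0,"dz": -100,"rx": 0,"ry": 0,"rz": 0},
  {"dx": 0,"dy": 0,"dz": -115,"rx": 0,"ry": 0,"rz": 0},
], jaw=45)

```text
clock: 22.43
tcp_pos: [0.5382, -0.0631, 0.0171]
orientation: [-0.137, -3.135, 0.0]
contact_force: [-0.4, 0.5, -0.6]
grip_width: 0.045
gripper_force: 0.0
```

Request:
send_rows([
  {"dx": 0,"dy": 0,"dz": -10,"rx": 0,"ry": 0,"rz": 0},
  {"dx": 0,"dy": 0,"dz": -18,"rx": 0,"ry": 0,"rz": 0},
  {"dx": 0,"dy": 0,"dz": -23,"rx": 0,"ry": 0,"rz": 0},
  {"dx": 0,"dy": 0,"dz": -25,"rx": 0,"ry": 0,"rz": 0},
  {"dx": 0,"dy": 0,"dz": -25,"rx": 0,"ry": 0,"rz": 0},
])

```text
clock: 22.85
tcp_pos: [0.5403, -0.0633, -0.0048]
orientation: [0.138, 3.138, 0.0]
contact_force: [-0.0, 0.3, -0.1]
grip_width: 0.0452
gripper_force: 0.0
```

Request:
send_rows([
  {"dx": 0,"dy": 0,"dz": 0,"rx": 0,"ry": 0,"rz": 0},
  {"dx": 0,"dy": 0,"dz": 0,"rx": 0,"ry": 0,"rz": 0},
  {"dx": 0,"dy": 0,"dz": 0,"rx": 0,"ry": 0,"rz": 0},
  {"dx": 0,"dy": 0,"dz": 0,"rx": 0,"ry": 0,"rz": 0},
  {"dx": 0,"dy": 0,"dz": 0,"rx": 0,"ry": 0,"rz": 0},
], jaw=10)

```text
clock: 23.27
tcp_pos: [0.5407, -0.0633, -0.0041]
orientation: [0.138, 3.137, 0.0]
contact_force: [-0.8, 1.1, 6.2]
grip_width: 0.0166
gripper_force: 40.4
```

Request:
send_rows([
  {"dx": 0,"dy": 0,"dz": 5,"rx": 0,"ry": 0,"rz": 0},
  {"dx": 0,"dy": 0,"dz": 20,"rx": 0,"ry": 0,"rz": 0},
  {"dx": 0,"dy": 0,"dz": 45,"rx": 0,"ry": 0,"rz": 0},
  {"dx": 0,"dy": 0,"dz": 67,"rx": 0,"ry": 0,"rz": 0},
  {"dx": 0,"dy": 0,"dz": 67,"rx": 0,"ry": 0,"rz": 0},
])

```text
clock: 23.68
tcp_pos: [0.5426, -0.0635, 0.0659]
orientation: [0.138, 3.132, 0.001]
contact_force: [1.0, -0.2, -0.3]
grip_width: 0.0169
gripper_force: 39.6
```

Request:
send_rows([
  {"dx": -10,"dy": -25,"dz": 0,"rx": 0,"ry": 0,"rz": -1.6},
  {"dx": -22,"dy": -58,"dz": 0,"rx": 0,"ry": 0,"rz": -1.6},
  {"dx": -36,"dy": -93,"dz": 0,"rx": 0,"ry": 0,"rz": -1.6},
  {"dx": -48,"dy": -124,"dz": 0,"rx": 0,"ry": 0,"rz": -1.6},
  {"dx": -58,"dy": -150,"dz": 0,"rx": 0,"ry": 0,"rz": -1.6},
])

```text
clock: 24.1
tcp_pos: [0.4802, -0.2155, 0.0618]
orientation: [-0.184, -3.135, 0.001]
contact_force: [0.6, -0.5, -0.6]
grip_width: 0.0167
gripper_force: 39.5
```

Request:
send_rows([
  {"dx": -14,"dy": -35,"dz": 0,"rx": 0,"ry": 0,"rz": 0},
  {"dx": -28,"dy": -70,"dz": 0,"rx": 0,"ry": 0,"rz": 0},
  {"dx": -39,"dy": -98,"dz": 0,"rx": 0,"ry": 0,"rz": 0},
  {"dx": -39,"dy": -98,"dz": 0,"rx": 0,"ry": 0,"rz": 0},
  {"dx": -39,"dy": -98,"dz": 0,"rx": 0,"ry": 0,"rz": 0},
])

```text
clock: 24.52
tcp_pos: [0.4414, -0.3131, 0.0617]
orientation: [-0.189, -3.135, 0.001]
contact_force: [0.3, 0.3, -1.1]
grip_width: 0.0168
gripper_force: 39.6
```

```bash
python3 - <<'E'
from m import *
o=r.get_obs();print(o["contact_force"],o["tcp_pos"],o["orientation"],o["joints"])
for n in("top","scene"):
    I,P,f=cloud(n)
    k=sel(P,(.5835,-.277),.095,.023,.033)
    if n=="scene":
        H,S_,V=cv2.split(cv2.cvtColor(I,cv2.COLOR_BGR2HSV)); m=(S_>70)&(H<30); 
        k=P[m]; k=k[(np.hypot(k[:,0]-.5835,k[:,1]+.277)<.1)&(k[:,2]>.023)&(k[:,2]<.034)]
    print(n,box(k),len(k))
    H,S_,V=cv2.split(cv2.cvtColor(I,cv2.COLOR_BGR2HSV))
    m=(S_<45)&(V>140); k=P[m]; k=k[(k[:,0]>.45)&(k[:,0]<.64)&(abs(k[:,1]+.31)<.05)&(k[:,2]>.03)&(k[:,2]<.12)]
    if len(k)>10: print(" blade",box(k),len(k),np.round(np.percentile(k[:,2],[5,50,95])*1000,1))
    if n=="top": cv2.imwrite("pics/a9.png",cv2.resize(I[200:320,330:490],(800,600),interpolation=cv2.INTER_CUBIC))
E
```

```text
[ 0.26296967  0.33045976 -1.09756606] [ 0.44135988 -0.31313141  0.06172368] [-1.88773095e-01 -3.13510017e+00  6.51921386e-04] [ 0.31371158  0.4757711   0.23693511  2.01626489 -0.17306051  0.66885182
  2.11202385]
top (array([ 584.7, -279.3]), array([158.8,  90.8]), 83.25482177734375) 1183
 blade (array([ 520.9, -309.8]), array([30.3, 71.2]), 55.90569305419922) 187 [63.1 68.5 73.7]
scene (array([ 598.7, -277.6]), array([165.7,  62.9]), 82.96188354492188) 893
 blade (array([ 502.1, -320.3]), array([34., 80.]), 80.43187713623047) 126 [64.5 66.9 69.6]
```

View pics/a9.png

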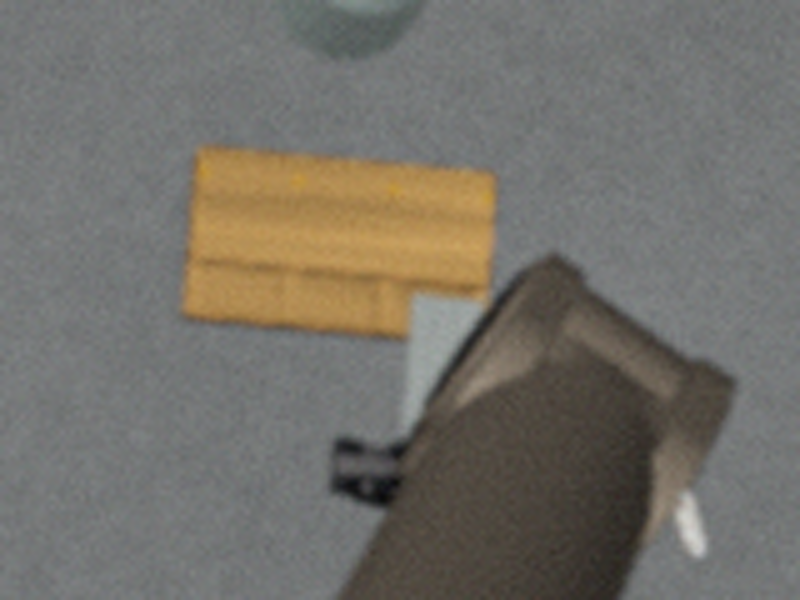

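The scraper is held, with its blade over the right-hand slot (blade edge at (413,295), divider near (385,300) in the crop). Lowering into the open front of the slot.

Request:
send_rows([
  {"dx": 2,"dy": 1,"dz": -12,"rx": 0,"ry": 0,"rz": 0},
  {"dx": 2,"dy": 1,"dz": -24,"rx": 0,"ry": 0,"rz": 0},
  {"dx": 2,"dy": 1,"dz": -30,"rx": 0,"ry": 0,"rz": 0},
  {"dx": 2,"dy": 1,"dz": -30,"rx": 0,"ry": 0,"rz": 0},
  {"dx": 2,"dy": 1,"dz": -30,"rx": 0,"ry": 0,"rz": 0},
])

```text
clock: 25.03
tcp_pos: [0.4446, -0.3095, 0.031]
orientation: [-0.18, -3.135, -0.001]
contact_force: [0.9, -0.4, -0.9]
grip_width: 0.017
gripper_force: 39.6
```

```bash
python3 - <<'E'
from m import *
o=r.get_obs();print(o["contact_force"],o["tcp_pos"],o["orientation"])
I,P,f=cloud("scene")
H,S_,V=cv2.split(cv2.cvtColor(I,cv2.COLOR_BGR2HSV))
m=(S_<45)&(V>140)
q=(P[...,0]>.43)&(P[...,0]<.64)&(abs(P[...,1]+.31)<.05)&(P[...,2]>.02)&(P[...,2]<.1)
k=P[m&q]; print(" blade",box(k),len(k),np.round(np.percentile(k[:,2],[5,50,95])*1000,1)); print(box(rayz(f,m&q,.040)))
cv2.imwrite("pics/b1.png",cv2.resize(I[180:270,220:340],(800,600),interpolation=cv2.INTER_CUBIC))
E
```

```text
[ 0.86533287 -0.36079012 -0.87985297] [ 0.44456465 -0.30945056  0.03099586] [-1.80185858e-01 -3.13454603e+00 -1.34403324e-03]
 blade (array([ 503.9, -317.6]), array([31.9, 77.6]), 80.2323226928711) 140 [33.9 36.5 38.7]
(array([ 507. , -310.6]), array([26.7, 78.3]), 83.8115005493164)
```

View pics/b1.png

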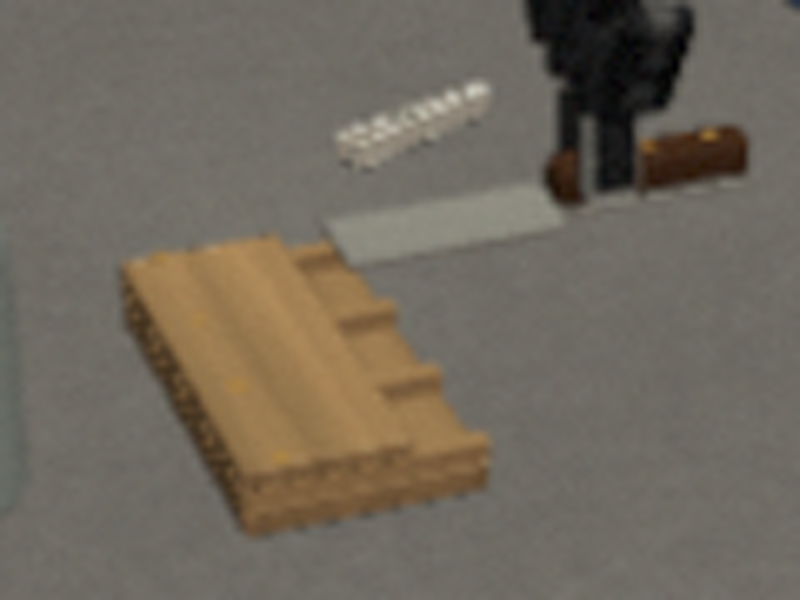

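The blade lies parallel to the right-hand slot just above it, tip at (340,240) in the crop. Lowering the rest of the way and pushing in.

Request:
send_rows([
  {"dx": 0,"dy": -1,"dz": -6,"rx": 0,"ry": 0,"rz": 0},
  {"dx": 0,"dy": -1,"dz": -13,"rx": 0,"ry": 0,"rz": 0},
  {"dx": 0,"dy": -1,"dz": -18,"rx": 0,"ry": 0,"rz": 0},
  {"dx": 0,"dy": -1,"dz": -20.5,"rx": 0,"ry": 0,"rz": 0},
  {"dx": 0,"dy": -1,"dz": -20.5,"rx": 0,"ry": 0,"rz": 0},
])

```text
clock: 25.5
tcp_pos: [0.4444, -0.311, 0.0107]
orientation: [-0.182, -3.135, -0.001]
contact_force: [0.5, -0.9, -0.7]
grip_width: 0.017
gripper_force: 39.6
```

Request:
send_rows([
  {"dx": 3,"dy": -0.3,"dz": 0,"rx": 0,"ry": 0,"rz": 0},
  {"dx": 7,"dy": -0.8,"dz": 0,"rx": 0,"ry": 0,"rz": 0},
  {"dx": 12,"dy": -1.4,"dz": 0,"rx": 0,"ry": 0,"rz": 0},
  {"dx": 16,"dy": -1.8,"dz": 0,"rx": 0,"ry": 0,"rz": 0},
  {"dx": 20,"dy": -2.3,"dz": 0,"rx": 0,"ry": 0,"rz": 0},
])

```text
clock: 25.92
tcp_pos: [0.4659, -0.3136, 0.0117]
orientation: [0.181, 3.136, -0.0]
contact_force: [0.5, -0.6, -1.4]
grip_width: 0.0166
gripper_force: 39.6
```

Request:
send_rows([
  {"dx": 8,"dy": -0.9,"dz": -1,"rx": 0,"ry": 0,"rz": 0},
  {"dx": 17,"dy": -1.9,"dz": -1,"rx": 0,"ry": 0,"rz": 0},
  {"dx": 26,"dy": -3,"dz": -1,"rx": 0,"ry": 0,"rz": 0},
  {"dx": 34,"dy": -3.9,"dz": -1,"rx": 0,"ry": 0,"rz": 0},
  {"dx": 38,"dy": -4.3,"dz": -1,"rx": 0,"ry": 0,"rz": 0},
])

```text
clock: 26.33
tcp_pos: [0.505, -0.3178, 0.0105]
orientation: [0.18, 3.135, -0.0]
contact_force: [-0.7, -0.2, -0.5]
grip_width: 0.0168
gripper_force: 39.6
```

Request:
send_rows([
  {"dx": 2,"dy": -0.2,"dz": 0,"rx": 0,"ry": 0,"rz": 0},
  {"dx": 4,"dy": -0.4,"dz": 0,"rx": 0,"ry": 0,"rz": 0},
  {"dx": 5,"dy": -0.6,"dz": 0,"rx": 0,"ry": 0,"rz": 0},
  {"dx": 6,"dy": -0.7,"dz": 0,"rx": 0,"ry": 0,"rz": 0},
  {"dx": 6,"dy": -0.7,"dz": 0,"rx": 0,"ry": 0,"rz": 0},
])

```text
clock: 26.75
tcp_pos: [0.5089, -0.3186, 0.0105]
orientation: [-0.182, -3.136, -0.0]
contact_force: [0.2, 0.3, -0.1]
grip_width: 0.0168
gripper_force: 39.6
```

Request:
send_rows([
  {"dx": 1,"dy": -0.1,"dz": 0,"rx": 0,"ry": 0,"rz": 0},
  {"dx": 2,"dy": -0.2,"dz": 0,"rx": 0,"ry": 0,"rz": 0},
  {"dx": 2,"dy": -0.2,"dz": 0,"rx": 0,"ry": 0,"rz": 0},
])

```text
clock: 27.0
tcp_pos: [0.5106, -0.3188, 0.0104]
orientation: [-0.182, -3.136, -0.0]
contact_force: [-1.1, 0.7, -1.2]
grip_width: 0.0168
gripper_force: 39.6
```

Request:
send_rows([
  {"dx": 1,"dy": -0.1,"dz": 0,"rx": 0,"ry": 0,"rz": 0},
  {"dx": 2,"dy": -0.2,"dz": 0,"rx": 0,"ry": 0,"rz": 0},
  {"dx": 2,"dy": -0.2,"dz": 0,"rx": 0,"ry": 0,"rz": 0},
])

```text
clock: 27.25
tcp_pos: [0.5106, -0.3188, 0.0099]
orientation: [-0.182, -3.132, -0.002]
contact_force: [-6.3, 1.3, 1.6]
grip_width: 0.0169
gripper_force: 39.8
```

Back wall reached. Setting it down and releasing.

Request:
send_rows([
  {"dx": -1,"dy": 0,"dz": -1,"rx": 0,"ry": 0,"rz": 0},
  {"dx": -1,"dy": 0,"dz": -2,"rx": 0,"ry": 0,"rz": 0},
  {"dx": -1,"dy": 0,"dz": -2,"rx": 0,"ry": 0,"rz": 0},
])

```text
clock: 27.5
tcp_pos: [0.5106, -0.3189, 0.008]
orientation: [-0.182, -3.134, -0.001]
contact_force: [-5.2, 0.8, 1.4]
grip_width: 0.0171
gripper_force: 39.8
```

Request:
send_rows([
  {"dx": 0,"dy": 0,"dz": 0,"rx": 0,"ry": 0,"rz": 0},
  {"dx": 0,"dy": 0,"dz": 0,"rx": 0,"ry": 0,"rz": 0},
  {"dx": 0,"dy": 0,"dz": 0,"rx": 0,"ry": 0,"rz": 0},
  {"dx": 0,"dy": 0,"dz": 0,"rx": 0,"ry": 0,"rz": 0},
], jaw=45)

```text
clock: 27.83
tcp_pos: [0.5131, -0.319, 0.0088]
orientation: [0.181, 3.135, -0.001]
contact_force: [0.2, -0.1, -0.9]
grip_width: 0.0449
gripper_force: 0.0
```

Request:
send_rows([
  {"dx": 0,"dy": 0,"dz": 15,"rx": 0,"ry": 0,"rz": 0},
  {"dx": 0,"dy": 0,"dz": 40,"rx": 0,"ry": 0,"rz": 0},
  {"dx": 0,"dy": 0,"dz": 80,"rx": 0,"ry": 0,"rz": 0},
  {"dx": 0,"dy": 30,"dz": 100,"rx": 0,"ry": 0,"rz": 2},
  {"dx": 0,"dy": 68,"dz": 100,"rx": 0,"ry": 0,"rz": 6},
])

```text
clock: 28.25
tcp_pos: [0.5151, -0.2556, 0.1139]
orientation: [0.025, 3.132, -0.009]
contact_force: [1.2, -0.4, -0.8]
grip_width: 0.0451
gripper_force: 0.0
```

Request:
send_rows([
  {"dx": 0,"dy": 30,"dz": 0,"rx": 0,"ry": 0,"rz": 2},
  {"dx": 0,"dy": 68,"dz": 0,"rx": 0,"ry": 0,"rz": 3.5},
  {"dx": 0,"dy": 100,"dz": 0,"rx": 0,"ry": 0,"rz": 3.5},
  {"dx": 0,"dy": 120,"dz": 0,"rx": 0,"ry": 0,"rz": 3.5},
  {"dx": 0,"dy": 120,"dz": 0,"rx": 0,"ry": 0,"rz": 3.5},
])

```text
clock: 28.67
tcp_pos: [0.5129, -0.1249, 0.1087]
orientation: [-0.091, 3.139, 0.004]
contact_force: [-0.5, 0.0, -0.3]
grip_width: 0.045
gripper_force: 0.0
```

```bash
python3 - <<'E'
from m import *
o=r.get_obs();print(o["contact_force"],o["tcp_pos"],o["orientation"])
I,P,f=look(); cv2.imwrite("pics/b2.png",cv2.resize(I[180:330,220:420],(800,600),interpolation=cv2.INTER_CUBIC))
E
```

```text
[-0.51859814  0.01589219 -0.30028531] [ 0.5128618  -0.12494075  0.10867351] [-0.09071604  3.13939682  0.00425043]
top handles
  px [373 230   5  29  37] (array([ 597.6, -221. ]), array([ 4.6, 76.5]), 78.89575958251953)
  px [285 263   7  29 163] (array([514.2,  11.7]), array([74.9, 15.3]), 3.150104522705078)
  px [410 269   8  29 179] (array([ 492.3, -315.7]), array([16.3, 75.3]), 82.93897247314453)
 blades
  px [279 231  16  32 419] (array([598. ,  16.1]), array([85.2, 37.5]), 3.5985522270202637)
  px [408 256  14  13 146] (array([ 550.7, -324.4]), array([34.5, 30.6]), 83.6561279296875)
 rack
  px [ 373  230   56   39 1649] (array([ 582.5, -286.3]), array([141.8,  92.9]), 83.13014221191406)
scene handles
  px [277 211  31  12 222] (array([ 487.4, -320. ]), array([37.5, 83.3]), 83.82232666015625)
  px [238 220  56  41 347] (array([ 589.3, -267. ]), array([191.8,  94.4]), 83.45469665527344)
  px [336 283  35  19 326] (array([518.9,  21.1]), array([84.3, 28.3]), 2.823904275894165)
 blades
  px [270 192  24  13 111] (array([ 448.9, -458.4]), array([84.1, 31. ]), 20.65986442565918)
  px [200 198  17  13 175] (array([ 643.1, -518.5]), array([71.9, 43.1]), 71.4734878540039)
  px [299 298  41  21 370] (array([594.6,  17. ]), array([81.5, 32. ]), 3.064610004425049)
  px [200 313  23  17 234] (array([802. , -47.1]), array([55.3, 41.5]), 71.47344970703125)
 rack
  px [ 238  215   56   43 1193] (array([ 589.6, -263.3]), array([183.8,  90.2]), 82.82732391357422)
```

View pics/b2.png

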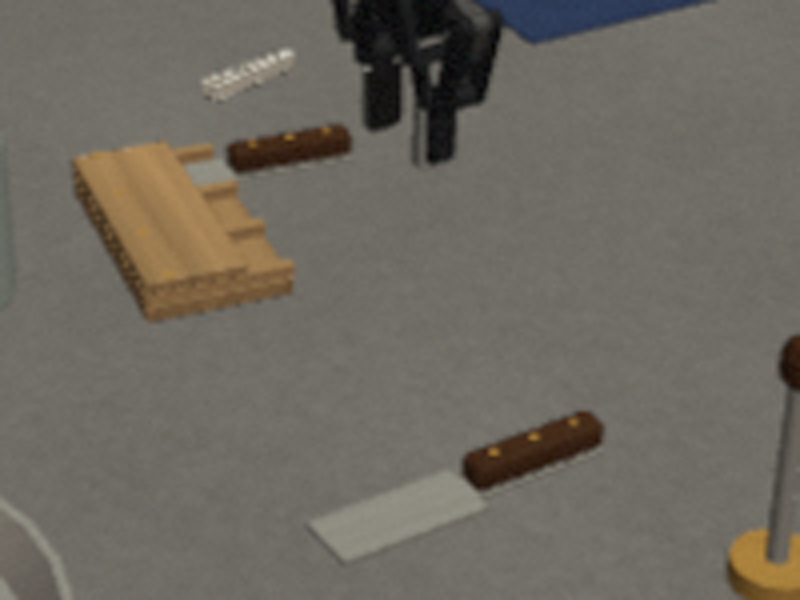

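Scraper B is home in the right-hand slot, handle at (290,145) in the crop. Scraper A has not moved. Fetching it.

Request:
send_rows([
  {"dx": 5,"dy": 35,"dz": 0,"rx": 0,"ry": 0,"rz": 0},
  {"dx": 11,"dy": 72,"dz": 0,"rx": 0,"ry": 0,"rz": 0},
  {"dx": 16,"dy": 108,"dz": 0,"rx": 0,"ry": 0,"rz": 0},
  {"dx": 21.5,"dy": 137.5,"dz": 0,"rx": 0,"ry": 0,"rz": 0},
  {"dx": 21.5,"dy": 137.5,"dz": -25,"rx": 0,"ry": 0,"rz": 0},
])

```text
clock: 29.18
tcp_pos: [0.539, 0.0132, 0.0871]
orientation: [-0.088, 3.13, 0.006]
contact_force: [1.0, 0.3, -0.4]
grip_width: 0.0449
gripper_force: 0.0
```

Request:
send_rows([
  {"dx": 0,"dy": 0,"dz": -25,"rx": 0,"ry": 0,"rz": 0},
  {"dx": 0,"dy": 0,"dz": -50,"rx": 0,"ry": 0,"rz": 0},
  {"dx": 0,"dy": 0,"dz": -55,"rx": 0,"ry": 0,"rz": 0},
  {"dx": 0,"dy": 0,"dz": -55,"rx": 0,"ry": 0,"rz": 0},
  {"dx": 0,"dy": 0,"dz": -55,"rx": 0,"ry": 0,"rz": 0},
])

```text
clock: 29.6
tcp_pos: [0.5341, 0.0054, 0.0291]
orientation: [-0.076, 3.14, -0.001]
contact_force: [0.7, 0.1, -0.3]
grip_width: 0.045
gripper_force: 0.0
```

Request:
send_rows([
  {"dx": 0,"dy": 7,"dz": -2,"rx": 0,"ry": 0,"rz": 0},
  {"dx": 0,"dy": 7,"dz": -15,"rx": 0,"ry": 0,"rz": 0},
  {"dx": 0,"dy": 7,"dz": -26,"rx": 0,"ry": 0,"rz": 0},
  {"dx": 0,"dy": 7,"dz": -33,"rx": 0,"ry": 0,"rz": 0},
  {"dx": 0,"dy": 7,"dz": -33,"rx": 0,"ry": 0,"rz": 0},
])

```text
clock: 30.02
tcp_pos: [0.5327, 0.0136, -0.0055]
orientation: [0.079, -3.139, 0.0]
contact_force: [-0.1, 0.3, -0.5]
grip_width: 0.0446
gripper_force: 0.0
```

Request:
send_rows([
  {"dx": 0,"dy": 0,"dz": 0,"rx": 0,"ry": 0,"rz": 0},
  {"dx": 0,"dy": 0,"dz": 0,"rx": 0,"ry": 0,"rz": 0},
  {"dx": 0,"dy": 0,"dz": 0,"rx": 0,"ry": 0,"rz": 0},
  {"dx": 0,"dy": 0,"dz": 0,"rx": 0,"ry": 0,"rz": 0},
  {"dx": 0,"dy": 0,"dz": 0,"rx": 0,"ry": 0,"rz": 0},
], jaw=10)

```text
clock: 30.43
tcp_pos: [0.534, 0.0135, -0.0039]
orientation: [-0.079, 3.139, 0.0]
contact_force: [0.2, -0.9, 4.3]
grip_width: 0.0168
gripper_force: 40.2
```

Request:
send_rows([
  {"dx": 0,"dy": 0,"dz": 5,"rx": 0,"ry": 0,"rz": 0},
  {"dx": 0,"dy": 0,"dz": 20,"rx": 0,"ry": 0,"rz": 0},
  {"dx": 0,"dy": 0,"dz": 45,"rx": 0,"ry": 0,"rz": 0},
  {"dx": 0,"dy": 0,"dz": 66,"rx": 0,"ry": 0,"rz": 0},
  {"dx": 0,"dy": 0,"dz": 66,"rx": 0,"ry": 0,"rz": 0},
])

```text
clock: 30.85
tcp_pos: [0.536, 0.0138, 0.0652]
orientation: [-0.078, 3.135, 0.001]
contact_force: [-0.0, 0.1, -1.0]
grip_width: 0.0167
gripper_force: 39.6
```

Request:
send_rows([
  {"dx": -9,"dy": -25,"dz": 0,"rx": 0,"ry": 0,"rz": -2},
  {"dx": -20,"dy": -57,"dz": 0,"rx": 0,"ry": 0,"rz": -4},
  {"dx": -32,"dy": -91,"dz": 0,"rx": 0,"ry": 0,"rz": -6},
  {"dx": -44,"dy": -125,"dz": 0,"rx": 0,"ry": 0,"rz": -8},
  {"dx": -55,"dy": -155,"dz": 0,"rx": 0,"ry": 0,"rz": -9.5},
])

```text
clock: 31.27
tcp_pos: [0.477, -0.1433, 0.0611]
orientation: [-0.185, -3.135, 0.0]
contact_force: [0.9, -0.5, -0.9]
grip_width: 0.0169
gripper_force: 39.6
```

Request:
send_rows([
  {"dx": -10,"dy": -28,"dz": 0,"rx": 0,"ry": 0,"rz": 0},
  {"dx": -18,"dy": -53,"dz": 0,"rx": 0,"ry": 0,"rz": 0},
  {"dx": -24,"dy": -70,"dz": 0,"rx": 0,"ry": 0,"rz": 0},
  {"dx": -24,"dy": -70,"dz": 0,"rx": 0,"ry": 0,"rz": 0},
  {"dx": -24,"dy": -70,"dz": 0,"rx": 0,"ry": 0,"rz": 0},
])

```text
clock: 31.68
tcp_pos: [0.4536, -0.2122, 0.0611]
orientation: [-0.186, -3.135, -0.0]
contact_force: [0.3, 0.3, -0.3]
grip_width: 0.0167
gripper_force: 39.6
```

Request:
send_rows([
  {"dx": 0,"dy": 0,"dz": -12,"rx": 0,"ry": 0,"rz": 0},
  {"dx": 0,"dy": 0,"dz": -24,"rx": 0,"ry": 0,"rz": 0},
  {"dx": 0,"dy": 0,"dz": -30,"rx": 0,"ry": 0,"rz": 0},
  {"dx": 0,"dy": 0,"dz": -30,"rx": 0,"ry": 0,"rz": 0},
  {"dx": 0,"dy": 0,"dz": -30,"rx": 0,"ry": 0,"rz": 0},
])

```text
clock: 32.1
tcp_pos: [0.4545, -0.2105, 0.0312]
orientation: [-0.179, -3.135, -0.001]
contact_force: [0.8, 0.5, -0.7]
grip_width: 0.0167
gripper_force: 39.6
```

```bash
python3 - <<'E'
from m import *
o=r.get_obs();p=o["tcp_pos"];v=o["orientation"];print(o["contact_force"],p,v)
d=(p[:2]*1000-[584.3,-276.6]);a=np.radians(-6.5);c,s=np.cos(a),np.sin(a)
print("local",c*d[0]+s*d[1],-s*d[0]+c*d[1],"tooly",2*np.degrees(np.arctan2(v[1],v[0]))%180-90)
E
```

```text
[ 0.7827356   0.47497873 -0.69650485] [ 0.4544875  -0.21047692  0.03120091] [-1.79415564e-01 -3.13547031e+00 -8.63008461e-04]
local -136.46338760375647 51.002842451307494 tooly 83.45006903753873
```

Aligned within about 1 mm. Lowering and sliding in.

Request:
send_rows([
  {"dx": 0,"dy": -1,"dz": -6,"rx": 0,"ry": 0,"rz": 0},
  {"dx": 0,"dy": -1,"dz": -13,"rx": 0,"ry": 0,"rz": 0},
  {"dx": 0,"dy": -1,"dz": -18,"rx": 0,"ry": 0,"rz": 0},
  {"dx": 0,"dy": -1,"dz": -21,"rx": 0,"ry": 0,"rz": 0},
  {"dx": 0,"dy": -1,"dz": -21,"rx": 0,"ry": 0,"rz": 0},
])

```text
clock: 32.52
tcp_pos: [0.4539, -0.2122, 0.0097]
orientation: [-0.182, -3.135, -0.001]
contact_force: [0.2, 0.5, -0.6]
grip_width: 0.0166
gripper_force: 39.6
```

Request:
send_rows([
  {"dx": 3,"dy": -0.3,"dz": 0,"rx": 0,"ry": 0,"rz": 0},
  {"dx": 7,"dy": -0.8,"dz": 0,"rx": 0,"ry": 0,"rz": 0},
  {"dx": 12,"dy": -1.4,"dz": -0.5,"rx": 0,"ry": 0,"rz": 0},
  {"dx": 16,"dy": -1.8,"dz": -0.5,"rx": 0,"ry": 0,"rz": 0},
  {"dx": 20,"dy": -2.3,"dz": -0.5,"rx": 0,"ry": 0,"rz": 0},
])

```text
clock: 32.93
tcp_pos: [0.4754, -0.2148, 0.0101]
orientation: [0.181, 3.136, -0.0]
contact_force: [-0.1, 0.5, -0.6]
grip_width: 0.0169
gripper_force: 39.6
```

Request:
send_rows([
  {"dx": 8,"dy": -0.9,"dz": 0,"rx": 0,"ry": 0,"rz": 0},
  {"dx": 17,"dy": -1.9,"dz": 0,"rx": 0,"ry": 0,"rz": 0},
  {"dx": 26,"dy": -3,"dz": 0,"rx": 0,"ry": 0,"rz": 0},
  {"dx": 34,"dy": -3.9,"dz": 0,"rx": 0,"ry": 0,"rz": 0},
  {"dx": 38,"dy": -4.3,"dz": 0,"rx": 0,"ry": 0,"rz": 0},
])

```text
clock: 33.35
tcp_pos: [0.5144, -0.2191, 0.0101]
orientation: [0.18, 3.135, -0.0]
contact_force: [1.6, 0.7, -0.8]
grip_width: 0.0171
gripper_force: 39.6
```

Request:
send_rows([
  {"dx": 2,"dy": -0.2,"dz": 0,"rx": 0,"ry": 0,"rz": 0},
  {"dx": 4,"dy": -0.4,"dz": 0,"rx": 0,"ry": 0,"rz": 0},
  {"dx": 6,"dy": -0.6,"dz": 0,"rx": 0,"ry": 0,"rz": 0},
  {"dx": 7,"dy": -0.7,"dz": 0,"rx": 0,"ry": 0,"rz": 0},
  {"dx": 7,"dy": -0.7,"dz": 0,"rx": 0,"ry": 0,"rz": 0},
])

```text
clock: 33.77
tcp_pos: [0.5194, -0.2198, 0.01]
orientation: [-0.182, -3.136, -0.0]
contact_force: [0.3, 0.3, -1.3]
grip_width: 0.0167
gripper_force: 39.6
```

Request:
send_rows([
  {"dx": 1,"dy": -0.1,"dz": 0,"rx": 0,"ry": 0,"rz": 0},
  {"dx": 2,"dy": -0.2,"dz": 0,"rx": 0,"ry": 0,"rz": 0},
  {"dx": 2,"dy": -0.2,"dz": 0,"rx": 0,"ry": 0,"rz": 0},
])

```text
clock: 34.02
tcp_pos: [0.5216, -0.2199, 0.01]
orientation: [0.182, 3.136, 0.0]
contact_force: [0.3, 1.0, -2.2]
grip_width: 0.0169
gripper_force: 39.6
```

Request:
send_rows([
  {"dx": 1,"dy": -0.1,"dz": 0,"rx": 0,"ry": 0,"rz": 0},
  {"dx": 2,"dy": -0.2,"dz": 0,"rx": 0,"ry": 0,"rz": 0},
  {"dx": 2,"dy": -0.2,"dz": 0,"rx": 0,"ry": 0,"rz": 0},
])

```text
clock: 34.27
tcp_pos: [0.5219, -0.22, 0.0096]
orientation: [-0.182, -3.133, -0.001]
contact_force: [-4.5, 0.3, 0.6]
grip_width: 0.0168
gripper_force: 39.8
```

Request:
send_rows([
  {"dx": 0,"dy": 0,"dz": -1,"rx": 0,"ry": 0,"rz": 0},
  {"dx": 0,"dy": 0,"dz": -2,"rx": 0,"ry": 0,"rz": 0},
  {"dx": 0,"dy": 0,"dz": -2,"rx": 0,"ry": 0,"rz": 0},
])

```text
clock: 34.52
tcp_pos: [0.5219, -0.2201, 0.008]
orientation: [-0.182, -3.134, -0.001]
contact_force: [-6.4, 1.3, 5.8]
grip_width: 0.0173
gripper_force: 40.4
```

Request:
send_rows([
  {"dx": 0,"dy": 0,"dz": 0,"rx": 0,"ry": 0,"rz": 0},
  {"dx": 0,"dy": 0,"dz": 0,"rx": 0,"ry": 0,"rz": 0},
  {"dx": 0,"dy": 0,"dz": 0,"rx": 0,"ry": 0,"rz": 0},
  {"dx": 0,"dy": 0,"dz": 0,"rx": 0,"ry": 0,"rz": 0},
], jaw=45)

```text
clock: 34.85
tcp_pos: [0.5244, -0.2201, 0.0082]
orientation: [0.181, 3.135, -0.0]
contact_force: [-0.1, -0.2, -0.1]
grip_width: 0.0452
gripper_force: 0.0
```

Request:
send_rows([
  {"dx": 0,"dy": 0,"dz": 15,"rx": 0,"ry": 0,"rz": 0},
  {"dx": 0,"dy": 0,"dz": 40,"rx": 0,"ry": 0,"rz": 0},
  {"dx": 0,"dy": 0,"dz": 80,"rx": 0,"ry": 0,"rz": 0},
  {"dx": 0,"dy": 20,"dz": 115,"rx": 0,"ry": 0,"rz": 0},
  {"dx": 0,"dy": 50,"dz": 140,"rx": 0,"ry": 0,"rz": 0},
])

```text
clock: 35.27
tcp_pos: [0.5245, -0.1734, 0.1513]
orientation: [0.19, 3.131, -0.004]
contact_force: [0.8, -0.1, 0.1]
grip_width: 0.045
gripper_force: 0.0
```

Request:
send_rows([
  {"dx": 0,"dy": 40,"dz": 0,"rx": 0,"ry": 0,"rz": 0},
  {"dx": 0,"dy": 80,"dz": 0,"rx": 0,"ry": 0,"rz": 0},
  {"dx": 0,"dy": 120,"dz": 0,"rx": 0,"ry": 0,"rz": 0},
  {"dx": 0,"dy": 140,"dz": 0,"rx": 0,"ry": 0,"rz": 0},
  {"dx": 0,"dy": 140,"dz": 0,"rx": 0,"ry": 0,"rz": 0},
])

```text
clock: 35.68
tcp_pos: [0.524, -0.0235, 0.1482]
orientation: [0.168, 3.136, 0.004]
contact_force: [-0.5, 0.7, 0.2]
grip_width: 0.0449
gripper_force: 0.0
```

```bash
python3 - <<'E'
from m import *
o=r.get_obs();print(o["contact_force"],o["tcp_pos"],o["orientation"])
I,P,f=look(.033); cv2.imwrite("pics/b3.png",I[180:480,200:520])
E
```

```text
[-0.49115341  0.70339555  0.22197671] [ 0.52396571 -0.02350953  0.14818545] [0.16768551 3.13633757 0.0044453 ]
top handles
  px [372 265   8  30 170] (array([ 501.7, -215.1]), array([15.9, 76.6]), 82.99383544921875)
  px [410 269   8  29 175] (array([ 490.5, -313.5]), array([16.2, 74.1]), 83.44222259521484)
 blades
  px [370 253  14  12 144] (array([ 559.5, -222.2]), array([34.7, 29.5]), 88.92899322509766)
  px [408 256  14  13 140] (array([ 548.4, -322.6]), array([34.7, 30.1]), 83.13032531738281)
 rack
  px [ 366  229   63   40 1789] (array([ 583.7, -277.2]), array([160.4,  92.9]), 83.49119567871094)
scene handles
  px [277 211  31  12 223] (array([ 497.5, -298.4]), array([37.6, 81.1]), 84.13163757324219)
  px [238 220  56  41 352] (array([ 597.5, -247. ]), array([187.9,  92.5]), 83.27092742919922)
  px [291 229  32  13 254] (array([ 508.7, -202. ]), array([35.2, 82.2]), 82.8185806274414)
 blades
  px [270 192  24  13 107] (array([ 459.2, -434.6]), array([81.5, 29.7]), 17.189817428588867)
  px [200 198  17  13 171] (array([ 650.3, -494.3]), array([70.5, 42.3]), 71.4735107421875)
  px [200 313  23  17 225] (array([816.1, -29.9]), array([32.4, 67.2]), 10.506481170654297)
 rack
  px [ 238  215   56   43 1111] (array([ 589.6, -263.3]), array([183.8,  90.2]), 82.82732391357422)
```

View pics/b3.png

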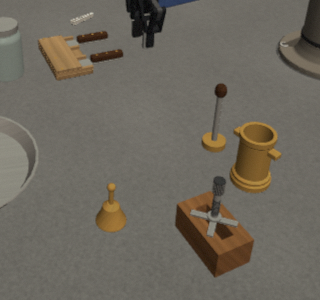

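Both scrapers are home in the rack at (90,36) and (105,55) in the crop. The pusher is upright at (214,140), and the gauge is seated in its stand at (215,217). Handing in.

```bash
python3 -c "
from bench import r
print(r.hand_in())"
```

```text
the job is handed in; nothing more can be done
None
```

The job is handed in, but no verdict came back: by my own checks the pusher is upright on the table, the bore was gauged (about 50 mm across on camera) with the gauge locked back in its stand, and both scrapers found are fully home in the rack.

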